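Sort left- and right-hand printed brackets and tag their bins

TASK

The printed angle brackets drying on the perforated tray are a mix of left-hand and right-hand ones (with the upright flange at the far edge, a left-hand bracket has it at the left end of its base, a right-hand one at the right end). Sort them all, left-hand into the blue bin and right-hand into the green bin, each lying flat on its base on the bin's floor, not stacked or leaning, and leave the flat name plates on the tray and the ink pot, tape, squeegee and ink knife where they are. When all the brackets are sorted, take the two lot tags from the wooden stand and slide each down into the grey sleeve of the bin of its colour, fully home.

Things in the scene. Friction and masses are not known exactly. Their poses are not given: they have to be found in the camera images.
- left_1: Left-hand angle bracket, blue, 85 g, starts base down on the tray at any yaw; may be absent. Origin: centre of the underside of its base, 64 (x) by 38 (y) by 6 mm, z up. Upright flange 44 long, 10 thick, top 34 mm above the underside, flush with the +y edge (y 9 to 19 mm) and the -x end (x -32 to 12 mm); two dark holes at the other end. Seen with the flange at the far edge, it is at the left end
- left_2: Left-hand angle bracket, blue, 85 g, starts base down on the tray at any yaw; may be absent. Origin: centre of the underside of its base, 64 (x) by 38 (y) by 6 mm, z up. Upright flange 44 long, 10 thick, top 34 mm above the underside, flush with the +y edge (y 9 to 19 mm) and the -x end (x -32 to 12 mm); two dark holes at the other end. Seen with the flange at the far edge, it is at the left end
- left_3: Left-hand angle bracket, blue, 85 g, starts base down on the tray at any yaw; may be absent. Origin: centre of the underside of its base, 64 (x) by 38 (y) by 6 mm, z up. Upright flange 44 long, 10 thick, top 34 mm above the underside, flush with the +y edge (y 9 to 19 mm) and the -x end (x -32 to 12 mm); two dark holes at the other end. Seen with the flange at the far edge, it is at the left end
- right_1: Right-hand angle bracket, blue, 85 g, starts base down on the tray at any yaw; may be absent. Origin: centre of the underside of its base, 64 (x) by 38 (y) by 6 mm, z up. Upright flange 44 long, 10 thick, top 34 mm above the underside, flush with the +y edge (y 9 to 19 mm) and the +x end (x -12 to 32 mm); two dark holes at the other end. Seen with the flange at the far edge, it is at the right end
- right_2: Right-hand angle bracket, blue, 85 g, starts base down on the tray at any yaw; may be absent. Origin: centre of the underside of its base, 64 (x) by 38 (y) by 6 mm, z up. Upright flange 44 long, 10 thick, top 34 mm above the underside, flush with the +y edge (y 9 to 19 mm) and the +x end (x -12 to 32 mm); two dark holes at the other end. Seen with the flange at the far edge, it is at the right end
- right_3: Right-hand angle bracket, blue, 85 g, starts base down on the tray at any yaw; may be absent. Origin: centre of the underside of its base, 64 (x) by 38 (y) by 6 mm, z up. Upright flange 44 long, 10 thick, top 34 mm above the underside, flush with the +y edge (y 9 to 19 mm) and the +x end (x -12 to 32 mm); two dark holes at the other end. Seen with the flange at the far edge, it is at the right end
- bin_blue: Blue plastic stock bin for the left-hand brackets, fixed, left or right of the tray. Origin: centre of its underside. Inside 190 by 190 mm, floor 4 mm above the table, walls 4 mm thick, 45 mm high with a 10 mm wide lip on the rim. A grey tag sleeve stands against the outside of its +x wall
- blue_sleeve (a point): Centre of the inner floor of the blue bin's grey tag sleeve, 6 mm above the table, 109 mm along the bin's +x; axes as the bin's. A pocket open upwards, 8 (x) by 63 (y) mm inside, straight to 38 mm above this point, then lips flare outward at about 45 degrees up to 44 mm. A tag fully home has its origin at this point
- tag_blue: Rigid lot tag for the blue bin, 50 g: white blade 5 (x) by 60 (y) by 51 mm high, under a blue grip bar 12 (x) by 60 (y) mm from 50 to 74 mm above the foot. Origin: centre of the foot of the blade, z up to the bar. Starts upright in the stand. Either face may point either way
- bin_green: Green plastic stock bin for the right-hand brackets, fixed, left or right of the tray. Origin: centre of its underside. Inside 190 by 190 mm, floor 4 mm above the table, walls 4 mm thick, 45 mm high with a 10 mm wide lip on the rim. A grey tag sleeve stands against the outside of its +x wall
- green_sleeve (a point): Centre of the inner floor of the green bin's grey tag sleeve, 6 mm above the table, 109 mm along the bin's +x; axes as the bin's. A pocket open upwards, 8 (x) by 63 (y) mm inside, straight to 38 mm above this point, then lips flare outward at about 45 degrees up to 44 mm. A tag fully home has its origin at this point
- tag_green: Rigid lot tag for the green bin, 50 g: white blade 5 (x) by 60 (y) by 51 mm high, under a green grip bar 12 (x) by 60 (y) mm from 50 to 74 mm above the foot. Origin: centre of the foot of the blade, z up to the bar. Starts upright in the stand. Either face may point either way
- tag_stand: Wooden stand, fixed, behind the tray, 36 (x) by 170 (y) by 40 mm high, with two slots 7 (x) by 63 (y) mm side by side, centred 39.5 mm to either side of its origin (centre of the underside) along y; slot floor 8 mm above the table. Holds the two lot tags upright, either in either slot
- tray: Perforated grey steel drying tray, fixed, 220 (x) by 380 (y) mm, top of its sheet 4 mm above the table, rim 10 mm high. Origin: centre of the underside
- plate_1: Flat blue name plate with white print, no flange, 60 (x) by 40 (y) by 6 mm, lying on the tray; origin at the centre of its underside. Stays on the tray
- plate_2: Flat blue name plate with white print, no flange, 60 (x) by 40 (y) by 6 mm, lying on the tray; origin at the centre of its underside. Stays on the tray
- ink_pot: Black open ink pot, 68 mm across at the rim, 75 mm high, behind the tray; origin at the centre of its underside. Leave alone
- tape: Roll of tan tape lying flat, 90 mm across, 24 mm high; origin at the centre of its underside. Leave alone
- squeegee: Wooden squeegee, 150 mm long (y), 28 mm high, with an orange blade, lying on the table; origin at the underside of its handle. Leave alone
- ink_knife: Ink spatula, 200 mm long, lying on the table; origin under it. Leave alone
Things that resemble listed ones, but are neither listed nor needed, are in the scene too. Leave any orange or pink look-alike of the left_3 alone.

How it is judged (in metres and radians):
On the way, in this order (a step that is already met when the one before it is completed fails the run):
1. every bracket lies flat on its base in the bin for its hand (x of left_1 in the frame of bin_blue between -0.095 and 0.095 m and y of left_1 in the frame of bin_blue between -0.095 and 0.095 m and z of each of left_1, left_2, left_3 in the frame of bin_blue below 0.01 m and angle between each of left_1, left_2, left_3, right_1, right_2, right_3's own z axis and vertical below 0.12 rad and x of left_2 in the frame of bin_blue between -0.095 and 0.095 m and y of left_2 in the frame of bin_blue between -0.095 and 0.095 m and x of left_3 in the frame of bin_blue between -0.095 and 0.095 m and y of left_3 in the frame of bin_blue between -0.095 and 0.095 m and x of right_1 in the frame of bin_green between -0.095 and 0.095 m and y of right_1 in the frame of bin_green between -0.095 and 0.095 m and z of each of right_1, right_2, right_3 in the frame of bin_green below 0.01 m and x of right_2 in the frame of bin_green between -0.095 and 0.095 m and y of right_2 in the frame of bin_green between -0.095 and 0.095 m and x of right_3 in the frame of bin_green between -0.095 and 0.095 m and y of right_3 in the frame of bin_green between -0.095 and 0.095 m), for 0.2 s.
2. then both lot tags are fully home in the sleeves of their own bins (z of tag_blue in the frame of blue_sleeve between -0.006 and 0.004 m and horizontal distance between tag_blue and blue_sleeve below 0.005 m and angle between each of tag_blue, tag_green's own z axis and vertical below 0.08 rad and z of tag_green in the frame of green_sleeve between -0.006 and 0.004 m and horizontal distance between tag_green and green_sleeve below 0.005 m), for 0.2 s.
At the end, for the whole second after the job is handed in: Left-hand brackets in the blue bin, right-hand in the green, undersides within 6 mm of its floor, level within 0.12 rad; each tag in its own bin's sleeve, foot within 4 mm of the floor and 5 mm of the centre, upright within 0.08 rad; name plates on the tray; brackets and tags at rest (all of step 1 and all of step 2 and x of plate_1 in the frame of tray between -0.11 and 0.11 m and y of plate_1 in the frame of tray between -0.19 and 0.19 m and x of plate_2 in the frame of tray between -0.11 and 0.11 m and y of plate_2 in the frame of tray between -0.19 and 0.19 m and linear speed of each of left_1, left_2, left_3, right_1, right_2, right_3, tag_blue, tag_green below 0.02 m/s); the robot touches nothing.
It fails at once if the ink pot is moved more than 30 mm or tipped (distance of ink_pot from where it was at the start of the episode above 0.03 m or angle between ink_pot's own z axis and vertical above 0.4 rad).
It fails at once if the tape roll, squeegee or ink knife is moved more than 30 mm (distance of any of tape, squeegee, ink_knife from where it was at the start of the episode above 0.03 m).
Of left_1, left_2, left_3, right_1, right_2, right_3 only 4 to 6 are there at a start; the rules pass over those that are not, and their reading is None.
At some moment in a run one of left_1, left_2, left_3, right_1, right_2, right_3 may be knocked a few centimetres aside while the robot is not near it.
It also fails if it takes over 210 s, if anything falls off the work surface, if the arm or the gripper's body presses on something with over 40 N, if the wrist force passes 120 N, or if a joint passes its speed limit or range.

ROBOT

A 6-joint arm with a two-finger parallel gripper is mounted at the origin on the work surface. World frame = base frame: x ahead of the robot, y to its left, z up, the work surface at z = 0. Lengths are in mm, angles in rad, forces in N, time in s.
With the tool pointing down it reaches from about 400 to 925 mm from the base axis. Payload 12.5 kg.
Tool frame: the origin (TCP) lies midway between the tips of the shut fingers; the grasp point (between the pads) lies 19 mm behind it; z points along the fingers, y is the line along which they close (so a half turn about z gives the same grasp; the last joint's range is limited). The gripper opens to 95 mm and grips with 3 to 60 N. Pads are 20 mm wide; open, the fingers measure 119 mm over their backs; the gripper's body (75 mm by 180 mm) begins 59 mm behind the grasp point.
Start: joints at [1.12, 0.491, 1.559, -0, 1.092, -0.106], TCP at [211.239, 588.239, 214.661] pointing down, gripper open.
Joint ranges: [-3.1, 3.1], [-0.84, 2.19], [0.05, 2.79], [-1.13, 4.28], [0.06, 2.93], [-2.69, 2.69]. Speed limits (rad/s): [2.22, 2.22, 2.79, 3.14, 3.14, 3.14].

INTERFACE

Orientations are given as [roll, pitch, yaw] about the fixed x, y, z axes, in that order (R = Rz(yaw) Ry(pitch) Rx(roll)).
In Python, from cell import env gives the robot as it stands.
- The arm moves only by the tool arm_command, never from a script. Its argument "targets" is a list of rows, each a list of 5 numbers: the shift along the tool's x, y, z in mm, then the turn about the tool's z in degrees, then the opening, from 0 (shut) to 1 (fully open). In form: [[tx, ty, tz, roll, fingers], ...]. A call has 1 to 5 rows; each row is the pose to reach, as a shift and turn from the pose commanded when the call began, along the tool's axes at that moment; what a row does not reach only later rows make up. A row lasts 1/10 s, in which the tool goes at most 50 mm and 8.59 degrees, less where a joint would pass 70% of its speed; a pose out of reach is approached as far as the arm can. A call with a gripper value outside its range is refused whole. The fingers move at their own pace and stop on an object; the grip force is fixed at half the most. Time passes only in rows, so rows that repeat a pose let the fingers close. It gives the time, the measured TCP pose, the force, the opening and the grip force at its end, in the units of the state.
- env.state(): the state, without advancing time (a new reading comes with each control period).
- env.read_camera(name): name is "scene" or "top" or "wrist"; returns a dict with "frame" (384x512x3 uint8, red, green, blue), "vertical_fov" (degrees; the focal length in pixels is half the picture's height over the tangent of half this angle, whatever the lens; pixels are square), "cx", "cy" (the principal point, pixels), "world_from_camera" (4x4, takes a point from camera to world coordinates); the wrist camera has in their place "hand_eye" (4x4, takes a point from camera to tool coordinates, whose origin is the TCP and whose axes are the flange's). Camera axes: x right, y down, z forward; pixel columns grow to the right and rows downward; lengths in mm; the calibration is good to about 2 mm. A picture is of the moment at which its call begins: read the wrist's pose just before it. There is no depth.
- env.job_done(): hands the job in; it is judged then, once.
The state is a dict: "t": time; "joints": joint angles; "qvel": joint speeds; "tau": joint torques, N m; "eef_pos": TCP position; "tcp_rot": TCP orientation; "ft_force": force on the tool from outside, world axes, zero at the start; "moment": the same for the moment, N m; "opening": opening from 0.0 (shut) to 1.0 (fully open); "grip_force": force on a finger pad.
Only numpy, scipy, OpenCV 4.12 (cv2) and the standard library are available. Lean on these libraries where they do the work, as an engineer would, in place of code of your own. Each camera call takes 0.05 s, during which the arm holds its last target. There are 200 camera calls.

## Working session

There is one attempt and no reset: what is moved stays moved. The work goes in short steps, Python scripts to look and compute and a tool call to move; the robot and the scene stay as the last step left them, time stands still between calls to the robot, and variables do not carry over. Pictures are saved under pics/ and viewed, at most 14 in all, crops included, and the job is handed in when it is done.

Besides the shell and the picture viewer there is one more tool, called after ">>>" as a command line: name --pt "numbers of a row" for each row, then --argument value for the rest. arm_command: Moves the arm, as the interface text tells. Its arguments: {"type":"object","properties":{"targets":{"type":"array","items":{"type":"array","items":{"type":"number"}}}},"required":["targets"]}

```bash
ls; mkdir -p pics
cat > h.py <<'E'
import numpy as np, cv2
from cell import env
def cam(n,save=None):
    s=env.state(); c=env.read_camera(n); f=c["frame"]
    c["f"]=f.shape[0]/2/np.tan(np.radians(c["vertical_fov"])/2)
    if n=="wrist":
        from scipy.spatial.transform import Rotation as R
        T=np.eye(4);T[:3,:3]=R.from_euler('xyz',s["tcp_rot"]).as_matrix();T[:3,3]=s["eef_pos"]
        c["world_from_camera"]=T@np.array(c["hand_eye"])
    if save: cv2.imwrite("pics/"+save,f[:,:,::-1])
    return c
def pix2w(c,u,v,z):
    T=np.array(c["world_from_camera"]); d=T[:3,:3]@np.array([(u-c["cx"])/c["f"],(v-c["cy"])/c["f"],1.])
    o=T[:3,3]; return o+d*(z-o[2])/d[2]
def w2pix(c,p):
    T=np.linalg.inv(np.array(c["world_from_camera"])); q=T[:3,:3]@np.array(p)+T[:3,3]
    return q[0]/q[2]*c["f"]+c["cx"],q[1]/q[2]*c["f"]+c["cy"]
E
python3 - <<'E'
from h import *
s=env.state();print(s)
c=cam("top");print(c["world_from_camera"],c["f"],c["cx"],c["cy"])
cv2.imwrite("pics/top.png",cv2.resize(c["frame"][:,:,::-1],(800,600),interpolation=cv2.INTER_CUBIC))
cam("scene","scene.png")
E
```

```text
pics
{'t': 0.0, 'joints': array([ 1.12042431e+00,  4.91566979e-01,  1.55941434e+00,  2.24035696e-05,
        1.09167568e+00, -1.05586660e-01]), 'qvel': array([-2.22851558e-04,  1.49100963e-04, -2.43104292e-03, -6.65587098e-04,
        7.25037476e-05, -5.39998273e-05]), 'tau': array([ 2.42143753e-03, -6.12658238e+01, -2.58177012e+01,  6.92587998e-02,
        4.83692007e-02, -1.37526554e-04]), 'eef_pos': array([211.11631682, 588.03129568, 214.06922119]), 'tcp_rot': array([-3.14053633e+00, -1.31931316e-04,  2.79679689e+00]), 'ft_force': array([ 0.39707471, -0.64216422,  0.16726171]), 'moment': array([-0.00705179, -0.01908995, -0.00114852]), 'grip_force': 0.0, 'opening': 1.0026962382074212}
[[ 2.00566410e-02 -9.93515739e-01  1.11911609e-01  3.32464083e+02]
 [-9.99775934e-01 -1.91723645e-02  8.97226925e-03 -1.28435775e+01]
 [-6.76848054e-03 -1.12066488e-01 -9.93677659e-01  1.30651881e+03]
 [ 0.00000000e+00  0.00000000e+00  0.00000000e+00  1.00000000e+00]] 408.10987955483347 253.75206682729146 187.67294369504418
```

View pics/top.png

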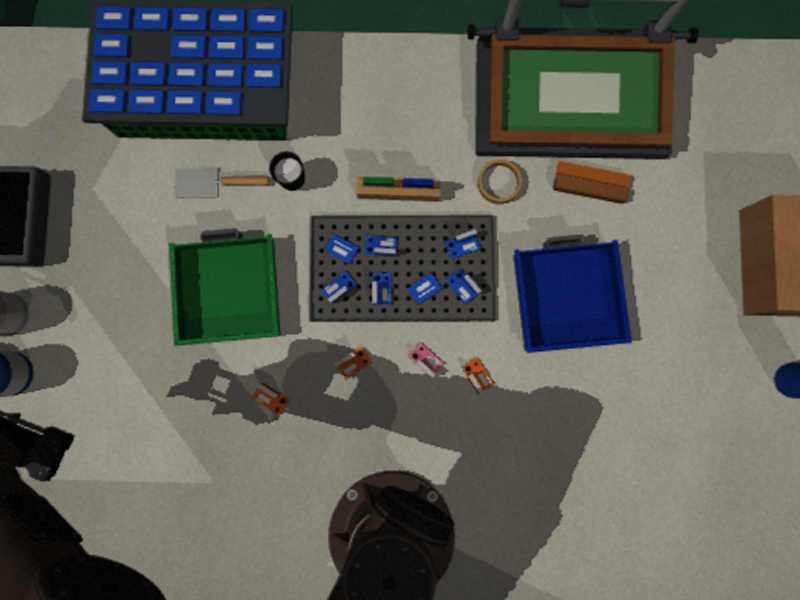

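View pics/scene.png

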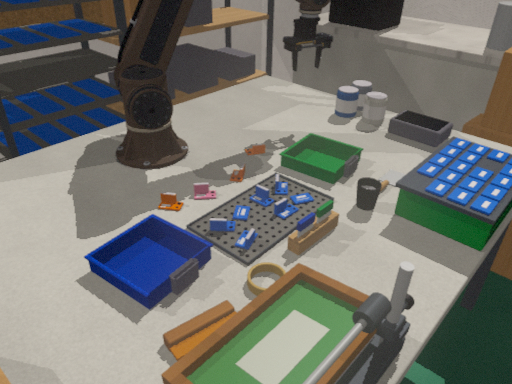

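Top view: the tray has seven blue parts, of which five look like brackets and two like plates (about (340,248) and (424,288) in the 800 px view). The green bin is on the left (+y) and the blue bin on the right (-y). The stand holds the green tag on the left and the blue tag on the right. The orange and pink decoys lie in front of the tray.

```bash
cat >> h.py <<'E'
from scipy.spatial.transform import Rotation as R
def go(x,y,z,yaw=None,s=None):
    "row for TCP at world x,y,z, tool x axis direction yaw (deg)"
    s=s or env.state(); M=R.from_euler('xyz',s["tcp_rot"]).as_matrix()
    d=M.T@(np.array([x,y,z])-s["eef_pos"]); cy=np.degrees(s["tcp_rot"][2])
    t=0 if yaw is None else -((yaw-cy+180)%360-180)   # tool z is down
    print("row",np.round(d,1),"turn",round(t,1),"dist",round(np.linalg.norm(d)),"| q6",round(s["joints"][5],2))
E
python3 - <<'E'
from h import *
c=cam("top"); k=512/800
P=lambda u,v,z:np.round(pix2w(c,u*k,v*k,z)[:2])
print("tray",[P(u,v,10) for u,v in [(310,216),(495,216),(497,320),(310,321)]])
print("green",[P(u,v,45) for u,v in [(170,240),(272,235),(278,335),(176,343)]])
print("blue",[P(u,v,45) for u,v in [(514,248),(619,241),(630,341),(526,350)]])
print("items",[P(u,v,10) for u,v in [(340,248),(381,246),(463,243),(338,288),(382,289),(424,288),(464,287)]])
print("tags",P(378,182,80),P(418,183,80), "stand",P(358,178,40),P(440,181,40))
print(env.read_camera("wrist")["hand_eye"])
go(600,-10,300,180)
E
```

```text
tray [array([636., 182.]), array([ 643., -202.]), array([ 428., -207.]), array([418., 174.])]
green [array([574., 457.]), array([588., 252.]), array([387., 231.]), array([367., 433.])]
blue [array([ 570., -235.]), array([ 589., -445.]), array([ 389., -463.]), array([ 367., -259.])]
items [array([570., 117.]), array([576.,  33.]), array([ 585., -136.]), array([487., 119.]), array([487.,  29.]), array([490., -57.]), array([ 494., -139.])]
tags [691.  39.] [690. -40.] stand [710.  82.] [707. -85.]
[[ 4.62215734e-04 -9.66123630e-01 -2.58079286e-01  7.17005624e+01]
 [ 9.99999236e-01  1.50699374e-04  1.22683676e-03 -3.15323083e-01]
 [-1.14638359e-03 -2.58079656e-01  9.66122962e-01 -1.70380289e+02]
 [ 0.00000000e+00  0.00000000e+00  0.00000000e+00  1.00000000e+00]]
row [-568.1 -431.5  -85.5] turn -19.8 dist 719 | q6 -0.11
```

>>> arm_command --pt "-455 -472 -36 -19.8 1" --pt "-455 -472 -36 -19.8 1" --pt "-455 -472 -36 -19.8 1" --pt "-455 -472 -36 -19.8 1" --pt "-455 -472 -36 -19.8 1"

```text
t: 0.7
eef_pos: [313.6, 359.3, 228.4]
tcp_rot: [3.141, 0.0, -3.14]
ft_force: [0.8, 0.4, 0.4]
opening: 1.001
grip_force: 0.0
```

Run:
```python
from h import *
go(480,-10,250,180)
```

```text
row [-165.9 -369.5  -21.6] turn 0.1 dist 406 | q6 -0.86
```

>>> arm_command --pt "-166 -369 -22 0 1" --pt "-166 -369 -22 0 1" --pt "-166 -369 -22 0 1" --pt "-166 -369 -22 0 1" --pt "-166 -369 -22 0 1"

```text
t: 1.2
eef_pos: [416.3, 131.5, 242.2]
tcp_rot: [3.141, 0.0, -3.141]
ft_force: [1.7, 0.1, -0.3]
opening: 1.001
grip_force: 0.0
```

>>> arm_command --pt "-63 -141 -8 0 1" --pt "-63 -141 -8 0 1" --pt "-63 -141 -8 0 1" --pt "-63 -141 -8 0 1" --pt "-63 -141 -8 0 1"

```text
t: 1.7
eef_pos: [479.1, -8.5, 249.6]
tcp_rot: [3.141, -0.001, 3.14]
ft_force: [-0.6, 0.3, 0.5]
opening: 0.999
grip_force: 0.0
```

Run:
```python
from h import *
print(env.state()["eef_pos"],env.state()["joints"])
c=cam("wrist"); np.save("w1.npy",c,allow_pickle=True); print(c["f"],c["cx"],c["cy"])
cv2.imwrite("pics/w1.png",cv2.resize(c["frame"][:,:,::-1],(800,600),interpolation=cv2.INTER_CUBIC))
```

```text
[479.1205582   -8.49562146 249.55918693] [-1.55795140e-01  2.44029704e-01  1.85594992e+00  2.14385221e-04
  1.04223424e+00 -1.72481600e+00]
287.4336601531787 258.3876874183189 191.7110080573526
```

View pics/w1.png

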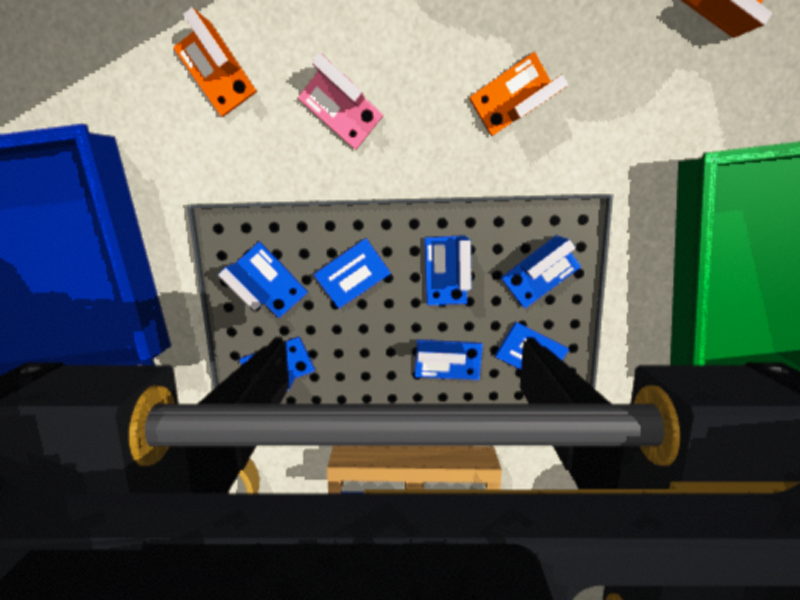

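Wrist view: brackets at about (262,278), (447,270), (541,270), (280,360) and (448,360). Plates at (352,272) and (530,345). The gripper hides the far row, so I'll shift forward.

>>> arm_command --pt "-45 0 25 0 1" --pt "-90 0 50 0 1" --pt "-90 0 50 0 1" --pt "-90 0 50 0 1"

```text
t: 2.15
eef_pos: [568.5, -5.7, 198.7]
tcp_rot: [3.141, -0.003, -3.139]
ft_force: [-0.4, 1.0, 0.2]
opening: 0.999
grip_force: 0.0
```

Run:
```python
from h import *
c=cam("wrist"); print(env.state()["eef_pos"]);np.save("w2.npy",c,allow_pickle=True)
f=c["frame"][:230,90:430,::-1]
cv2.imwrite("pics/w2.png",cv2.resize(f,None,fx=2.35,fy=2.35,interpolation=cv2.INTER_CUBIC))
```

```text
[568.17989944  -5.95915081 199.71474235]
```

View pics/w2.png

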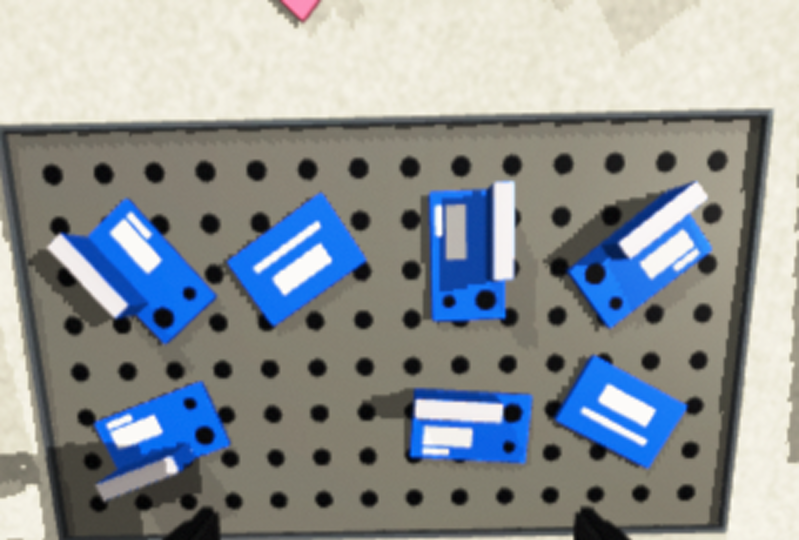

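Wrist crop: right-hand brackets (flange at the right with it far) at (150,270), (640,255) and (165,430). Left-hand brackets at (470,255) and (470,425). Plates at (297,260) and (622,410). Next I fit their poses.

```bash
cat > fit.py <<'E'
from h import *
from scipy.optimize import least_squares
def fit(c,uv,m,x0=(530,0),zb=4):
    best=None
    uv=np.array(uv,float); m=np.array(m,float)
    def res(p):
        a=p[2];r=[]
        for (u,v),q in zip(uv,m):
            w=[p[0]+q[0]*np.cos(a)-q[1]*np.sin(a),p[1]+q[0]*np.sin(a)+q[1]*np.cos(a),zb+q[2]]
            r+=list(np.array(w2pix(c,w))-(u,v))
        return np.array(r)
    return min((least_squares(res,[x0[0],x0[1],a]) for a in (0,1.57,3.14,-1.57)),key=lambda s:s.cost)
E
python3 - <<'E'
from fit import *
c=np.load("w2.npy",allow_pickle=True).item()
R5=[(32,-19,6),(-32,-19,6),(-32,19,6),(32,14,34),(-12,14,34)]
L5=[(-32,-19,6),(32,-19,6),(32,19,6),(-32,14,34),(12,14,34)]
D={'A':(R5,[(125,200),(215,297),(165,343),(57,240),(120,310)]),
'C':(L5,[(430,190),(433,320),(506,320),(505,182),(504,279)]),
'D':(R5,[(712,250),(610,328),(568,268),(702,190),(624,250)]),
'E':(R5,[(95,425),(203,382),(230,443),(100,493),(175,464)]),
'F':(L5,[(410,458),(528,463),(531,395),(415,409),(503,413)])}
for k,(m,uv) in D.items():
    s=fit(c,np.array(uv)/2.35+(90,0),m); x,y,a=s.x
    fx=10 if m is R5 else -10
    print(k,np.round(s.x[:2]),"yaw",round(np.degrees(a)),"rms",round(np.sqrt(2*s.cost/10),1),"flange c",round(x+fx*np.cos(a)-14*np.sin(a)),round(y+fx*np.sin(a)+14*np.cos(a)))
E
```

```text
A [ 498. -135.] yaw 221 rms 0.8 flange c 500 -152
C [489.  31.] yaw 2 rms 0.3 flange c 479 45
D [491. 119.] yaw 128 rms 0.4 flange c 473 118
E [ 583. -133.] yaw -69 rms 0.6 flange c 600 -137
F [579.  35.] yaw 88 rms 0.3 flange c 564 26
```

>>> arm_command --pt "40 25 45 -2 0.4" --pt "89 51 90 -2 0.4" --pt "89 51 120 -2 0.4" --pt "89 51 130 -2 0.4" --pt "89 51 130 -2 0.4"

```text
t: 2.7
eef_pos: [477.7, 44.5, 69.5]
tcp_rot: [3.141, -0.003, -3.104]
ft_force: [-0.6, -0.3, 0.9]
opening: 0.636
grip_force: 0.0
```

Run:
```python
from h import *
s=env.state(); go(479,45,15,182)
c=cam("wrist"); np.save("w3.npy",c,allow_pickle=True)
cv2.imwrite("pics/w3.png",c["frame"][:,:,::-1])
```

```text
row [-1.5  0.4 54.5] turn 0.1 dist 54 | q6 -1.65
```

View pics/w3.png

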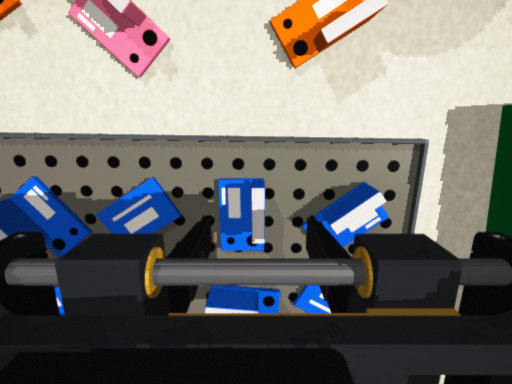

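The fingers straddle the flange of bracket C (column 258, centred). Descend and close.

>>> arm_command --pt "-1 0 20 0 0.4" --pt "-1 0 40 0 0.4" --pt "-1 0 54 0 0.3" --pt "-1 0 54 0 0" --pt "-1 0 54 0 0"

```text
t: 3.25
eef_pos: [481.9, 43.5, 17.4]
tcp_rot: [-3.142, 0.002, -3.106]
ft_force: [0.6, -0.1, 0.6]
opening: 0.204
grip_force: 0.0
```

>>> arm_command --pt "0 0 0 0 0" --pt "0 0 0 0 0" --pt "0 0 0 0 0" --pt "0 0 0 0 0" --pt "0 0 0 0 0"

```text
t: 3.75
eef_pos: [481.8, 43.5, 17.3]
tcp_rot: [-3.141, 0.003, -3.106]
ft_force: [-0.5, -0.4, 10.0]
opening: 0.104
grip_force: 30.0
```

>>> arm_command --pt "0 0 -20 0 0" --pt "0 0 -60 0 0" --pt "0 0 -95 0 0" --pt "0 0 -95 0 0"

```text
t: 4.15
eef_pos: [482.8, 43.6, 115.3]
tcp_rot: [-3.141, 0.008, -3.106]
ft_force: [0.6, -0.1, -1.2]
opening: 0.101
grip_force: 30.0
```

Run:
```python
from h import *
s=env.state(); print(s["t"],s["eef_pos"],s["opening"],s["grip_force"],s["ft_force"]); go(427.5,-389,100,185.5)
```

```text
4.15 [482.80189807  43.56879398 115.30327713] 0.10099496554951412 29.99918282032013 [ 0.63296148 -0.05215692 -1.2382813 ]
row [  70.9 -430.3   15. ] turn -3.4 dist 436 | q6 -1.65
```

>>> arm_command --pt "71 -430 10 -3.4 0" --pt "71 -430 10 -3.4 0" --pt "71 -430 10 -3.4 0" --pt "71 -430 10 -3.4 0" --pt "71 -430 10 -3.4 0"

```text
t: 4.65
eef_pos: [448.4, -206.2, 105.1]
tcp_rot: [-3.142, 0.0, -3.046]
ft_force: [-0.1, 0.3, -0.9]
opening: 0.103
grip_force: 30.0
```

Run:
```python
from h import *
c=cam("wrist"); np.save("w4.npy",c,allow_pickle=True)
cv2.imwrite("pics/w4.png",c["frame"][:,:,::-1])
go(427.5,-389,105,185.5)
```

```text
row [  37.1 -173.9    0.4] turn -0.2 dist 178 | q6 -2.24
```

View pics/w4.png

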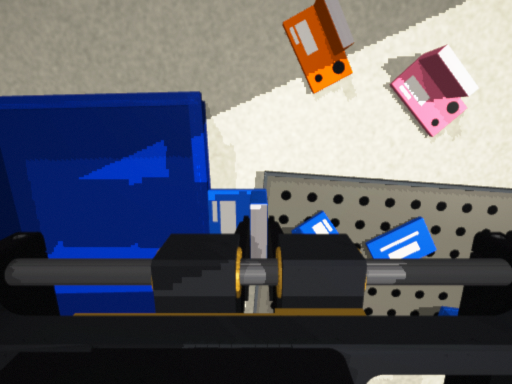

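The bracket is held level. The blue bin's near-right rim corner is at (205,93) and the near edge runs to (0,95).

Run:
```python
from h import *
c=np.load("w4.npy",allow_pickle=True).item()
for u,v in [(205,93),(5,95),(209,240)]: print(pix2w(c,u,v,45)[:2].round(1))
```

```text
[ 364.8 -255.3]
[ 380.8 -406.7]
[ 485.6 -246.1]
```

>>> arm_command --pt "37 -174 0 0 0" --pt "37 -174 0 0 0" --pt "37 -174 0 0 0" --pt "37 -174 0 0 0" --pt "37 -174 0 0 0"

```text
t: 5.2
eef_pos: [428.0, -384.3, 104.7]
tcp_rot: [-3.141, 0.0, -3.05]
ft_force: [0.7, 0.4, -0.4]
opening: 0.105
grip_force: 30.0
```

>>> arm_command --pt "0 -4 40 0 0" --pt "0 -4 70 0 0" --pt "0 -4 82 0 0" --pt "0 -4 86 0 0" --pt "0 -4 86 0 0"

```text
t: 5.7
eef_pos: [429.5, -384.7, 19.5]
tcp_rot: [3.142, 0.0, -3.046]
ft_force: [1.1, 0.9, -0.3]
opening: 0.103
grip_force: 30.0
```

>>> arm_command --pt "0 0 0 0 0.3" --pt "0 0 0 0 0.3" --pt "0 0 0 0 0.3" --pt "0 0 0 0 0.3"

```text
t: 6.1
eef_pos: [429.3, -385.1, 19.7]
tcp_rot: [-3.141, 0.001, -3.047]
ft_force: [0.8, -0.5, -0.5]
opening: 0.298
grip_force: 0.0
```

>>> arm_command --pt "0 0 -40 0 0.3" --pt "0 0 -90 0 0.3" --pt "0 0 -110 0 0.4" --pt "0 0 -110 0 0.4"

```text
t: 6.5
eef_pos: [430.1, -386.0, 132.4]
tcp_rot: [-3.137, 0.003, -3.047]
ft_force: [-0.6, 0.7, -0.2]
opening: 0.384
grip_force: 0.0
```

Run:
```python
from h import *
c=cam("wrist"); np.save("w5.npy",c,allow_pickle=True)
go(564,26,125,88)
```

```text
row [-173.   396.7    4.8] turn 97.4 dist 433 | q6 -2.51
```

```bash
cat >> h.py <<'E'
def plan(pts,rows=5,s=None):
    "pts: list of (x,y,z,yaw); prints, per call, the shift and turn to give (each reachable in `rows` rows)"
    s=s or env.state(); p=np.array(s["eef_pos"]); yaw=np.degrees(s["tcp_rot"][2])
    for (x,y,z,a) in pts:
        g=np.array([x,y,z]); D=g-p; t=(a-yaw+180)%360-180
        n=max(1,int(np.ceil(max(np.linalg.norm(D)/(45*rows),abs(t)/(8.4*rows)))))
        for i in range(n):
            M=R.from_euler('xyz',[180,0,yaw],degrees=True).as_matrix()
            print("  ",np.round(M.T@(D/n),0),"turn",round(-t/n,1)); yaw+=t/n
        p=g; print("  -- at",pts and (x,y,z,a),"q6~",round(np.degrees(np.arctan2(y,x))+90-yaw%360))
E
python3 - <<'E'
from h import *
plan([(564,26,100,88),(564,26,17,88)])
E
```

```text
[-58. 132.  10.] turn 32.5
   [ 22. 143.  10.] turn 32.5
   [ 95. 108.  10.] turn 32.5
  -- at (564, 26, 100, 88) q6~ 5
   [ 0. -0. 83.] turn -0.0
  -- at (564, 26, 17, 88) q6~ 5
```

>>> arm_command --pt "-58 132 10 32.5 0.4" --pt "-58 132 10 32.5 0.4" --pt "-58 132 10 32.5 0.4" --pt "-58 132 10 32.5 0.4"

```text
t: 6.95
eef_pos: [474.3, -243.6, 117.3]
tcp_rot: [3.141, -0.004, 2.667]
ft_force: [-1.1, -0.3, 0.5]
opening: 0.402
grip_force: 0.0
```

```bash
cat >> h.py <<'E'
def blobs():
    c=cam("top"); f=c["frame"].astype(int); m=((f[:,:,2]-f[:,:,0]>50)&(f[:,:,2]>70)).astype(np.uint8)
    n,l,st,ce=cv2.connectedComponentsWithStats(m)
    for i in range(1,n):
        x,y=pix2w(c,*ce[i],10)[:2]
        if st[i,4]>40 and 380<x<680 and abs(y)<520: print("blob",round(x),round(y),"area",st[i,4])
E
python3 - <<'E'
from h import *
blobs(); plan([(564,26,100,88)])
E
```

```text
blob 569 116 area 206
blob 579 39 area 156
blob 578 -131 area 181
blob 576 -428 area 163
blob 497 -133 area 190
blob 497 119 area 134
blob 490 -58 area 206
blob 388 -425 area 52
   [ 23. 141.   9.] turn 32.1
   [ 95. 107.   9.] turn 32.1
  -- at (564, 26, 100, 88) q6~ 5
```

>>> arm_command --pt "23 141 9 32.1 0.4" --pt "23 141 9 32.1 0.4" --pt "23 141 9 32.1 0.4" --pt "23 141 9 32.1 0.4" --pt "23 141 9 32.1 0.4"

```text
t: 7.5
eef_pos: [517.8, -111.1, 109.0]
tcp_rot: [-3.14, -0.001, 2.111]
ft_force: [-0.5, 0.5, -0.3]
opening: 0.402
grip_force: 0.0
```

>>> arm_command --pt "95 107 9 32.1 0.4" --pt "95 107 9 32.1 0.4" --pt "95 107 9 32.1 0.4" --pt "95 107 9 32.1 0.4" --pt "95 107 9 32.1 0.4"

```text
t: 8.0
eef_pos: [561.2, 24.3, 100.3]
tcp_rot: [-3.14, -0.0, 1.553]
ft_force: [0.0, -1.3, -0.1]
opening: 0.402
grip_force: 0.0
```

Run:
```python
from h import *
plan([(564,26,17,88)])
```

```text
[ 2.  3. 83.] turn 1.0
  -- at (564, 26, 17, 88) q6~ 5
```

>>> arm_command --pt "2 2 40 1 0.4" --pt "2 2 70 1 0.4" --pt "2 2 83 1 0.3" --pt "2 2 83 1 0" --pt "2 2 83 1 0"

```text
t: 8.5
eef_pos: [563.6, 25.4, 18.8]
tcp_rot: [3.141, -0.0, 1.533]
ft_force: [-0.4, 0.1, 0.3]
opening: 0.206
grip_force: 0.0
```

>>> arm_command --pt "0 0 0 0 0" --pt "0 0 0 0 0" --pt "0 0 0 0 0" --pt "0 0 0 0 0"

```text
t: 8.9
eef_pos: [563.9, 26.0, 19.4]
tcp_rot: [3.139, 0.0, 1.532]
ft_force: [-1.1, -3.6, 7.3]
opening: 0.103
grip_force: 30.0
```

>>> arm_command --pt "0 0 -20 0 0" --pt "0 0 -60 0 0" --pt "0 0 -95 0 0" --pt "0 0 -95 0 0"

```text
t: 9.3
eef_pos: [565.1, 26.4, 117.8]
tcp_rot: [3.134, 0.0, 1.532]
ft_force: [0.4, -0.3, -1.6]
opening: 0.103
grip_force: 30.0
```

Run:
```python
from h import *
plan([(515,-347,105,95.5),(515,-347,20,95.5)])
```

```text
[-188.  -18.    6.] turn -3.9
   [-186.  -30.    6.] turn -3.9
  -- at (515, -347, 105, 95.5) q6~ -39
   [ 0. -0. 85.] turn -0.0
  -- at (515, -347, 20, 95.5) q6~ -39
```

>>> arm_command --pt "-188 -18 6 -3.9 0" --pt "-188 -18 6 -3.9 0" --pt "-188 -18 6 -3.9 0" --pt "-188 -18 6 -3.9 0" --pt "-188 -18 6 -3.9 0"

```text
t: 9.8
eef_pos: [537.1, -164.7, 106.6]
tcp_rot: [-3.142, 0.0, 1.596]
ft_force: [0.4, 0.1, -0.5]
opening: 0.102
grip_force: 30.0
```

>>> arm_command --pt "-186 -30 6 -3.9 0" --pt "-186 -30 6 -3.9 0" --pt "-186 -30 6 -3.9 0" --pt "-186 -30 6 -3.9 0" --pt "-186 -30 6 -3.9 0"

```text
t: 10.3
eef_pos: [512.5, -351.1, 100.3]
tcp_rot: [3.141, 0.001, 1.664]
ft_force: [-0.7, 0.8, -1.4]
opening: 0.103
grip_force: 30.0
```

>>> arm_command --pt "0 0 40 0 0" --pt "0 0 70 0 0" --pt "0 0 80 0 0" --pt "0 0 85 0 0" --pt "0 0 85 0 0"

```text
t: 10.8
eef_pos: [513.0, -346.6, 17.5]
tcp_rot: [-3.141, -0.0, 1.669]
ft_force: [-4.9, 1.7, 8.3]
opening: 0.104
grip_force: 30.0
```

Run:
```python
from h import *
plan([(515,-347,20,95.5)])
```

```text
[-1.  2. -2.] turn 0.1
  -- at (515, -347, 20, 95.5) q6~ -39
```

>>> arm_command --pt "0 0 -1 0 0.3" --pt "0 0 -1 0 0.3" --pt "0 0 -1 0 0.3" --pt "0 0 -1 0 0.3"

```text
t: 11.2
eef_pos: [513.4, -347.4, 17.2]
tcp_rot: [3.141, -0.0, 1.668]
ft_force: [0.6, 0.3, 0.8]
opening: 0.295
grip_force: 0.0
```

>>> arm_command --pt "0 0 -40 0 0.3" --pt "0 0 -85 0 0.4" --pt "0 0 -100 0 0.4" --pt "0 0 -100 0 0.4"

```text
t: 11.6
eef_pos: [514.1, -348.2, 119.6]
tcp_rot: [3.138, 0.003, 1.668]
ft_force: [-0.3, -0.3, -0.2]
opening: 0.396
grip_force: 0.0
```

Run:
```python
from h import *
blobs(); plan([(600,-137,100,111)])
cv2.imwrite("pics/t2.png",cv2.resize(cam("top")["frame"][120:240,90:420,::-1],None,fx=2.4,fy=2.4,interpolation=cv2.INTER_CUBIC))
```

```text
blob 569 116 area 206
blob 586 -146 area 92
blob 527 -291 area 870
blob 496 116 area 151
   [101.  53.   9.] turn -7.7
   [93. 66.  9.] turn -7.7
  -- at (600, -137, 100, 111) q6~ -34
```

>>> arm_command --pt "101 53 9 -7.7 0.4" --pt "101 53 9 -7.7 0.4" --pt "101 53 9 -7.7 0.4" --pt "101 53 9 -7.7 0.4"

```text
t: 12.1
eef_pos: [556.3, -239.8, 106.5]
tcp_rot: [-3.14, -0.002, 1.805]
ft_force: [0.2, -0.9, 0.7]
opening: 0.402
grip_force: 0.0
```

>>> arm_command --pt "93 66 9 -7.7 0.4" --pt "93 66 9 -7.7 0.4" --pt "93 66 9 -7.7 0.4" --pt "93 66 9 -7.7 0.4"

```text
t: 12.5
eef_pos: [599.2, -135.6, 98.2]
tcp_rot: [-3.141, -0.001, 1.938]
ft_force: [0.4, -0.4, -0.2]
opening: 0.402
grip_force: 0.0
```

Run:
```python
from h import *
plan([(600,-137,17,111)])
c=cam("wrist"); f=c["frame"][:,:,::-1].copy()
for nm,x,y,a,fx in [('E',583,-133,-69,10),('A',498,-135,221,10)]:
    a=np.radians(a)
    for q in [(32,-19,6),(-32,-19,6),(-32,19,6),(32,14,34),(-12,14,34)]:
        w=[x+q[0]*np.cos(a)-q[1]*np.sin(a),y+q[0]*np.sin(a)+q[1]*np.cos(a),4+q[2]]
        cv2.circle(f,tuple(int(round(i)) for i in w2pix(c,w)),2,(0,255,255),-1)
cv2.imwrite("pics/w6.png",f)
```

```text
[-2.  0. 81.] turn 0.0
  -- at (600, -137, 17, 111) q6~ -34
```

View pics/w6.png

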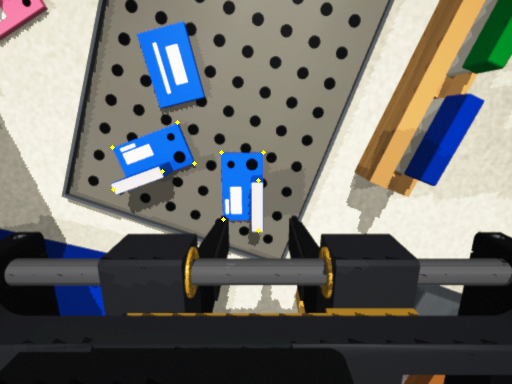

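The overlay matches both E and A exactly. Pick E.

>>> arm_command --pt "-2 0 40 0 0.4" --pt "-2 0 68 0 0.4" --pt "-2 0 81 0 0.3" --pt "-2 0 81 0 0" --pt "-2 0 81 0 0"

```text
t: 13.05
eef_pos: [600.1, -139.2, 18.9]
tcp_rot: [3.141, 0.0, 1.935]
ft_force: [0.5, 0.3, 1.2]
opening: 0.207
grip_force: 0.0
```

>>> arm_command --pt "0 0 0 0 0" --pt "0 0 0 0 0" --pt "0 0 0 0 0" --pt "0 0 0 0 0"

```text
t: 13.45
eef_pos: [600.4, -138.6, 19.5]
tcp_rot: [3.14, 0.002, 1.937]
ft_force: [-1.5, -2.3, 7.4]
opening: 0.103
grip_force: 30.0
```

>>> arm_command --pt "0 0 -20 0 0" --pt "0 0 -60 0 0" --pt "0 0 -95 0 0" --pt "0 0 -95 0 0"

```text
t: 13.85
eef_pos: [601.8, -138.6, 118.1]
tcp_rot: [3.136, 0.005, 1.937]
ft_force: [-0.1, -0.3, -0.6]
opening: 0.103
grip_force: 30.0
```

Run:
```python
from h import *
plan([(435,374,108,95.3)])
```

```text
[179.   9.   3.] turn 5.2
   [180.  -7.   3.] turn 5.2
   [178. -23.   3.] turn 5.2
  -- at (435, 374, 108, 95.3) q6~ 35
```

>>> arm_command --pt "179 9 3 5.2 0" --pt "179 9 3 5.2 0" --pt "179 9 3 5.2 0" --pt "179 9 3 5.2 0" --pt "179 9 3 5.2 0"

```text
t: 14.35
eef_pos: [542.6, 35.4, 109.8]
tcp_rot: [-3.14, -0.001, 1.849]
ft_force: [0.1, 0.3, -0.9]
opening: 0.105
grip_force: 30.0
```

>>> arm_command --pt "180 -7 3 5.2 0" --pt "180 -7 3 5.2 0" --pt "180 -7 3 5.2 0" --pt "180 -7 3 5.2 0" --pt "180 -7 3 5.2 0"

```text
t: 14.85
eef_pos: [487.6, 206.0, 106.8]
tcp_rot: [-3.141, -0.0, 1.758]
ft_force: [-0.7, -1.7, -0.5]
opening: 0.106
grip_force: 30.0
```

>>> arm_command --pt "178 -23 3 5.2 0" --pt "178 -23 3 5.2 0" --pt "178 -23 3 5.2 0" --pt "178 -23 3 5.2 0" --pt "178 -23 3 5.2 0"

```text
t: 15.35
eef_pos: [433.0, 376.4, 103.7]
tcp_rot: [3.141, -0.0, 1.667]
ft_force: [1.2, -0.8, -1.6]
opening: 0.101
grip_force: 30.0
```

Run:
```python
from h import *
plan([(435,374,20,95.3)])
```

```text
[-3.  2. 84.] turn 0.2
  -- at (435, 374, 20, 95.3) q6~ 35
```

>>> arm_command --pt "-2 2 40 0 0" --pt "-2 2 70 0 0" --pt "-2 2 80 0 0" --pt "-2 2 85 0 0" --pt "-2 2 85 0 0"

```text
t: 15.85
eef_pos: [436.5, 371.8, 20.0]
tcp_rot: [3.141, -0.0, 1.663]
ft_force: [0.3, -0.1, -1.0]
opening: 0.102
grip_force: 30.0
```

>>> arm_command --pt "0 0 0 0 0.3" --pt "0 0 0 0 0.3" --pt "0 0 0 0 0.3" --pt "0 0 0 0 0.3"

```text
t: 16.25
eef_pos: [435.9, 372.6, 19.5]
tcp_rot: [3.141, -0.0, 1.664]
ft_force: [-0.2, -0.3, -0.9]
opening: 0.297
grip_force: 0.0
```

>>> arm_command --pt "0 0 -40 0 0.3" --pt "0 0 -85 0 0.4" --pt "0 0 -100 0 0.4" --pt "0 0 -100 0 0.4"

```text
t: 16.65
eef_pos: [436.5, 373.1, 121.7]
tcp_rot: [3.138, -0.002, 1.664]
ft_force: [-0.0, -0.1, -0.1]
opening: 0.398
grip_force: 0.0
```

Run:
```python
from h import *
blobs(); plan([(473,118,100,128)])
c=cam("wrist"); np.save("w7.npy",c,allow_pickle=True); cv2.imwrite("pics/w7.png",c["frame"][:,:,::-1])
```

```text
blob 570 116 area 199
blob 496 -454 area 290
blob 520 -266 area 222
blob 502 -367 area 2059
blob 499 -133 area 159
blob 502 107 area 69
blob 490 -57 area 168
blob 418 375 area 114
   [-129.    7.   10.] turn -16.3
   [-125.  -30.   10.] turn -16.3
  -- at (473, 118, 100, 128) q6~ -24
```

View pics/w7.png

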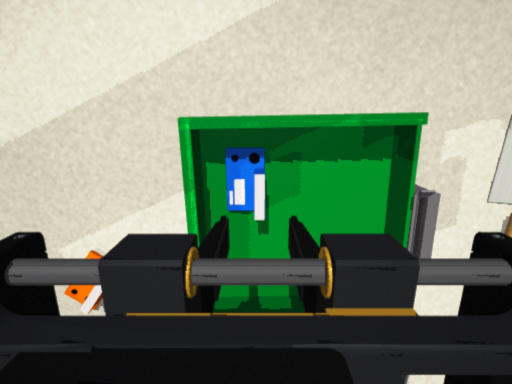

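Bracket E lies flat in the green bin. The far rim corners are at (180,119) and (428,114), and part of the sleeve shows at (425,220).

>>> arm_command --pt "-129 7 10 -16.3 0.4" --pt "-129 7 10 -16.3 0.4" --pt "-129 7 10 -16.3 0.4" --pt "-129 7 10 -16.3 0.4"

```text
t: 17.15
eef_pos: [454.1, 241.4, 107.4]
tcp_rot: [-3.138, 0.0, 1.946]
ft_force: [-0.2, 1.0, -0.4]
opening: 0.399
grip_force: 0.0
```

>>> arm_command --pt "-125 -30 10 -16.3 0.4" --pt "-125 -30 10 -16.3 0.4" --pt "-125 -30 10 -16.3 0.4" --pt "-125 -30 10 -16.3 0.4"

```text
t: 17.55
eef_pos: [472.9, 114.6, 97.7]
tcp_rot: [-3.139, -0.001, 2.23]
ft_force: [0.7, -0.6, -0.4]
opening: 0.403
grip_force: 0.0
```

Run:
```python
from h import *
c=np.load("w7.npy",allow_pickle=True).item()
print([pix2w(c,u,v,45)[:2].round(1) for u,v in [(180,119),(428,114)]])
plan([(473,118,17,128)])
c=cam("wrist"); f=c["frame"][:,:,::-1].copy()
for nm,x,y,a in [('D',491,119,128)]:
    a=np.radians(a)
    for q in [(32,-19,6),(-32,-19,6),(-32,19,6),(32,14,34),(-12,14,34)]:
        w=[x+q[0]*np.cos(a)-q[1]*np.sin(a),y+q[0]*np.sin(a)+q[1]*np.cos(a),4+q[2]]
        cv2.circle(f,tuple(int(round(i)) for i in w2pix(c,w)),2,(0,255,255),-1)
cv2.imwrite("pics/w8.png",f)
```

```text
[array([365.7, 435.3]), array([569.2, 458.5])]
   [ 3.  2. 81.] turn -0.2
  -- at (473, 118, 17, 128) q6~ -24
```

View pics/w8.png

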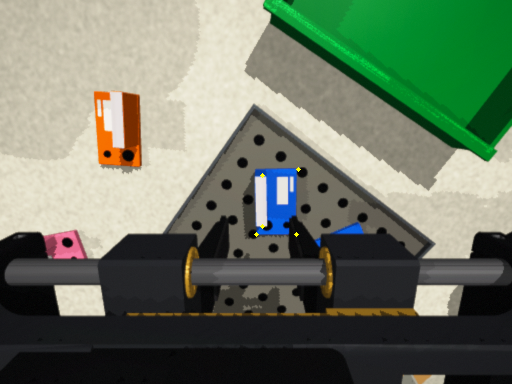

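D matches too. Pick it.

>>> arm_command --pt "2 2 40 0 0.4" --pt "2 2 68 0 0.4" --pt "2 2 81 0 0.3" --pt "2 2 81 0 0" --pt "2 2 81 0 0"

```text
t: 18.1
eef_pos: [473.0, 121.3, 18.0]
tcp_rot: [-3.141, -0.001, 2.234]
ft_force: [0.1, 0.4, 0.5]
opening: 0.202
grip_force: 0.0
```

>>> arm_command --pt "0 0 0 0 0" --pt "0 0 0 0 0" --pt "0 0 0 0 0" --pt "0 0 0 0 0"

```text
t: 18.5
eef_pos: [473.5, 120.5, 18.8]
tcp_rot: [3.14, 0.0, 2.233]
ft_force: [-1.3, 2.0, 7.2]
opening: 0.101
grip_force: 30.0
```

>>> arm_command --pt "0 0 -20 0 0" --pt "0 0 -60 0 0" --pt "0 0 -95 0 0" --pt "0 0 -95 0 0"

```text
t: 18.9
eef_pos: [474.9, 120.4, 116.9]
tcp_rot: [3.136, 0.004, 2.233]
ft_force: [-0.7, 0.4, -1.6]
opening: 0.1
grip_force: 30.0
```

Run:
```python
from h import *
plan([(515,402,108,96)])
```

```text
[ 99. 102.   4.] turn 16.0
   [123.  71.   4.] turn 16.0
  -- at (515, 402, 108, 96) q6~ 32
```

>>> arm_command --pt "99 102 4 16 0" --pt "99 102 4 16 0" --pt "99 102 4 16 0" --pt "99 102 4 16 0" --pt "99 102 4 16 0"

```text
t: 19.4
eef_pos: [492.1, 261.8, 108.1]
tcp_rot: [-3.14, 0.0, 1.956]
ft_force: [-0.2, 0.2, -1.6]
opening: 0.101
grip_force: 30.0
```

>>> arm_command --pt "123 71 4 16 0" --pt "123 71 4 16 0" --pt "123 71 4 16 0" --pt "123 71 4 16 0" --pt "123 71 4 16 0"

```text
t: 19.9
eef_pos: [512.4, 400.8, 104.2]
tcp_rot: [-3.14, 0.001, 1.675]
ft_force: [0.0, -0.3, -1.4]
opening: 0.102
grip_force: 30.0
```

>>> arm_command --pt "0 0 40 0 0" --pt "0 0 70 0 0" --pt "0 0 80 0 0" --pt "0 0 84 0 0" --pt "0 0 84 0 0"

```text
t: 20.4
eef_pos: [513.2, 401.1, 21.8]
tcp_rot: [3.141, -0.0, 1.674]
ft_force: [0.8, 0.6, -0.9]
opening: 0.102
grip_force: 30.0
```

>>> arm_command --pt "0 0 0 0 0.3" --pt "0 0 0 0 0.3" --pt "0 0 0 0 0.3" --pt "0 0 0 0 0.3"

```text
t: 20.8
eef_pos: [512.8, 401.9, 21.8]
tcp_rot: [3.141, -0.0, 1.675]
ft_force: [-0.2, 0.9, -0.0]
opening: 0.295
grip_force: 0.0
```

>>> arm_command --pt "0 0 -40 0 0.3" --pt "0 0 -85 0 0.4" --pt "0 0 -100 0 0.4" --pt "0 0 -100 0 0.4"

```text
t: 21.2
eef_pos: [513.5, 402.3, 123.8]
tcp_rot: [3.137, -0.002, 1.675]
ft_force: [0.6, 0.9, -0.3]
opening: 0.395
grip_force: 0.0
```

Run:
```python
from h import *
blobs(); plan([(500,-152,100,41)])
c=cam("wrist"); np.save("w9.npy",c,allow_pickle=True); cv2.imwrite("pics/w9.png",c["frame"][:,:,::-1])
```

```text
blob 570 115 area 161
blob 482 -451 area 334
blob 537 -267 area 175
blob 511 -374 area 1743
blob 533 382 area 134
blob 490 -57 area 171
blob 496 -130 area 123
blob 418 379 area 134
   [-183.  -23.    7.] turn 18.3
   [-181.   35.    7.] turn 18.3
   [-161.   91.    7.] turn 18.3
  -- at (500, -152, 100, 41) q6~ 32
```

>>> arm_command --pt "-183 -23 7 18.3 0.4" --pt "-183 -23 7 18.3 0.4" --pt "-183 -23 7 18.3 0.4" --pt "-183 -23 7 18.3 0.4" --pt "-183 -23 7 18.3 0.4"

```text
t: 21.8
eef_pos: [507.7, 213.7, 112.3]
tcp_rot: [-3.138, 0.002, 1.352]
ft_force: [-0.7, -0.2, -0.4]
opening: 0.402
grip_force: 0.0
```

>>> arm_command --pt "-181 35 7 18.3 0.4" --pt "-181 35 7 18.3 0.4" --pt "-181 35 7 18.3 0.4" --pt "-181 35 7 18.3 0.4" --pt "-181 35 7 18.3 0.4"

```text
t: 22.3
eef_pos: [503.8, 30.4, 105.7]
tcp_rot: [-3.139, 0.001, 1.032]
ft_force: [0.0, 0.0, -0.1]
opening: 0.4
grip_force: 0.0
```

>>> arm_command --pt "-161 91 7 18.3 0.4" --pt "-161 91 7 18.3 0.4" --pt "-161 91 7 18.3 0.4" --pt "-161 91 7 18.3 0.4" --pt "-161 91 7 18.3 0.4"

```text
t: 22.8
eef_pos: [500.7, -154.3, 98.9]
tcp_rot: [-3.141, 0.0, 0.713]
ft_force: [1.4, -0.1, 0.7]
opening: 0.402
grip_force: 0.0
```

Run:
```python
from h import *
plan([(500,-152,17,41)])
c=cam("wrist"); f=c["frame"][:,:,::-1].copy()
x,y,a=498,-135,np.radians(221)
for q in [(32,-19,6),(-32,-19,6),(-32,19,6),(32,14,34),(-12,14,34)]:
    w=[x+q[0]*np.cos(a)-q[1]*np.sin(a),y+q[0]*np.sin(a)+q[1]*np.cos(a),4+q[2]]
    cv2.circle(f,tuple(int(round(i)) for i in w2pix(c,w)),2,(0,255,255),-1)
o=cv2.imread("pics/w9.png")
cv2.imwrite("pics/w10.png",np.hstack([f[60:320,60:452],o[60:320,60:452]]))
```

```text
[ 1. -2. 82.] turn -0.1
  -- at (500, -152, 17, 41) q6~ 32
```

View pics/w10.png

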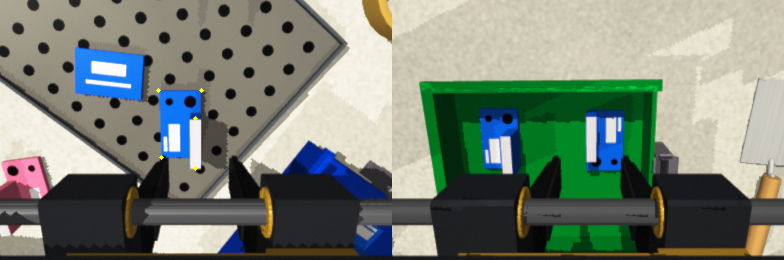

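A matches, and E and D are flat in the green bin. Pick A.

>>> arm_command --pt "1 -2 40 0 0.4" --pt "1 -2 68 0 0.4" --pt "1 -2 82 0 0.3" --pt "1 -2 82 0 0" --pt "1 -2 82 0 0"

```text
t: 23.35
eef_pos: [500.1, -148.4, 18.0]
tcp_rot: [-3.141, 0.0, 0.718]
ft_force: [0.3, 0.9, 0.2]
opening: 0.2
grip_force: 0.0
```

>>> arm_command --pt "0 0 0 0 0" --pt "0 0 0 0 0" --pt "0 0 0 0 0" --pt "0 0 0 0 0"

```text
t: 23.75
eef_pos: [500.2, -149.6, 18.9]
tcp_rot: [3.141, -0.001, 0.716]
ft_force: [0.5, 3.5, 7.4]
opening: 0.105
grip_force: 30.0
```

>>> arm_command --pt "0 0 -20 0 0" --pt "0 0 -60 0 0" --pt "0 0 -95 0 0" --pt "0 0 -95 0 0"

```text
t: 24.15
eef_pos: [501.4, -150.5, 117.2]
tcp_rot: [3.135, -0.003, 0.716]
ft_force: [0.9, -1.0, -1.6]
opening: 0.105
grip_force: 30.0
```

Run:
```python
from h import *
plan([(475,288,108,6)])
```

```text
[ 134. -174.    5.] turn 17.5
   [  75. -206.    5.] turn 17.5
  -- at (475, 288, 108, 6) q6~ 115
```

>>> arm_command --pt "134 -174 5 17.5 0" --pt "134 -174 5 17.5 0" --pt "134 -174 5 17.5 0" --pt "134 -174 5 17.5 0" --pt "134 -174 5 17.5 0"

```text
t: 24.65
eef_pos: [485.6, 72.2, 107.6]
tcp_rot: [-3.141, 0.001, 0.412]
ft_force: [0.1, -0.3, -0.4]
opening: 0.103
grip_force: 30.0
```

>>> arm_command --pt "75 -206 5 17.5 0" --pt "75 -206 5 17.5 0" --pt "75 -206 5 17.5 0" --pt "75 -206 5 17.5 0" --pt "75 -206 5 17.5 0"

```text
t: 25.15
eef_pos: [472.2, 291.0, 102.4]
tcp_rot: [-3.142, 0.0, 0.107]
ft_force: [0.6, 0.1, -2.1]
opening: 0.104
grip_force: 30.0
```

Run:
```python
from h import *
plan([(475,288,20,6)])
```

```text
[ 2.  3. 82.] turn 0.1
  -- at (475, 288, 20, 6) q6~ 115
```

>>> arm_command --pt "1 2 40 0 0" --pt "1 2 70 0 0" --pt "1 2 79 0 0" --pt "1 2 83 0 0" --pt "1 2 83 0 0"

```text
t: 25.65
eef_pos: [474.6, 286.3, 20.4]
tcp_rot: [-3.141, -0.0, 0.105]
ft_force: [-0.4, 0.1, -0.8]
opening: 0.103
grip_force: 30.0
```

>>> arm_command --pt "0 0 0 0 0.3" --pt "0 0 0 0 0.3" --pt "0 0 0 0 0.3" --pt "0 0 0 0 0.3"

```text
t: 26.05
eef_pos: [474.6, 286.5, 20.7]
tcp_rot: [-3.141, -0.001, 0.105]
ft_force: [-0.3, -0.3, -0.3]
opening: 0.293
grip_force: 0.0
```

>>> arm_command --pt "0 0 -40 0 0.3" --pt "0 0 -85 0 0.4" --pt "0 0 -125 0 0.4" --pt "0 0 -140 0 0.4"

```text
t: 26.45
eef_pos: [475.3, 286.9, 164.2]
tcp_rot: [-3.14, -0.005, 0.106]
ft_force: [-0.5, 0.6, 0.3]
opening: 0.398
grip_force: 0.0
```

Run:
```python
from h import *
c=cam("wrist"); np.save("w11.npy",c,allow_pickle=True)
print(env.state()["joints"])
plan([(600,39,180,0)])
```

```text
[4.24091405e-01 4.47987222e-01 1.79207491e+00 5.46869468e-05
 8.94805661e-01 1.88921546e+00]
   [ 49. 130.  -8.] turn 3.0
   [ 56. 127.  -8.] turn 3.0
  -- at (600, 39, 180, 0) q6~ 94
```

View w11.

Run:
```python
from h import *
c=np.load("w11.npy",allow_pickle=True).item()
cv2.imwrite("pics/w11.png",cv2.resize(c["frame"][:250,:,::-1],None,fx=1.56,fy=1.56,interpolation=cv2.INTER_CUBIC))
```

```text
(no output)
```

View pics/w11.png

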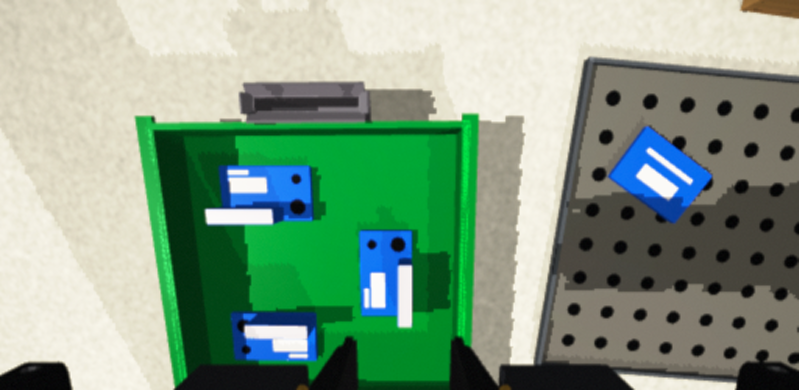

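All three brackets lie flat in the green bin. The grey sleeve mouth spans about (250..360, 97..107) and the +x rim corners are at (137,117) and (477,116).

Run:
```python
from h import *
c=np.load("w11.npy",allow_pickle=True).item(); k=1.56
P=lambda u,v,z:pix2w(c,u/k,v/k,z)[:2].round(1)
print("rim",P(137,117,45),P(477,116,45),"sleeve lip top corners",P(244,83,50),P(364,83,50),"slot",P(305,101,44),P(250,102,44),P(360,100,44))
plan([(600,-60,200,90)])
```

```text
rim [567.9 458.6] [590.1 254.1] sleeve lip top corners [592.9 392.7] [600.2 323. ] slot [587.7 358.1] [583.7 391. ] [591.8 325.2]
   [ 44. 179. -18.] turn -42.0
   [-87. 162. -18.] turn -42.0
  -- at (600, -60, 200, 90) q6~ -6
```

Run:
```python
from h import *
plan([(690,-70,170,90)])
```

```text
[ 88. 189.  -3.] turn -42.0
   [-61. 199.  -3.] turn -42.0
  -- at (690, -70, 170, 90) q6~ -6
```

>>> arm_command --pt "88 189 -3 -42 0.5" --pt "88 189 -3 -42 0.5" --pt "88 189 -3 -42 0.5" --pt "88 189 -3 -42 0.5" --pt "88 189 -3 -42 0.5"

```text
t: 27.0
eef_pos: [583.1, 104.5, 162.3]
tcp_rot: [3.142, 0.0, 0.82]
ft_force: [-1.2, 0.3, 0.3]
opening: 0.495
grip_force: 0.0
```

>>> arm_command --pt "-61 199 -3 -42 0.5" --pt "-61 199 -3 -42 0.5" --pt "-61 199 -3 -42 0.5" --pt "-61 199 -3 -42 0.5" --pt "-61 199 -3 -42 0.5"

```text
t: 27.5
eef_pos: [686.4, -77.8, 164.7]
tcp_rot: [-3.142, 0.001, 1.552]
ft_force: [-0.5, 0.9, 0.4]
opening: 0.497
grip_force: 0.0
```

Run:
```python
from h import *
print(env.state()["eef_pos"],env.state()["tcp_rot"]); blobs()
c=cam("wrist"); np.save("w12.npy",c,allow_pickle=True)
cv2.imwrite("pics/w12.png",cv2.resize(c["frame"][:240,100:420,::-1],None,fx=2.5,fy=2.5,interpolation=cv2.INTER_CUBIC))
```

```text
[686.35500706 -77.8087837  164.65389727] [-3.14152512e+00  5.00548058e-04  1.55151974e+00]
blob 569 116 area 206
blob 490 -342 area 2679
blob 537 399 area 71
```

View pics/w12.png

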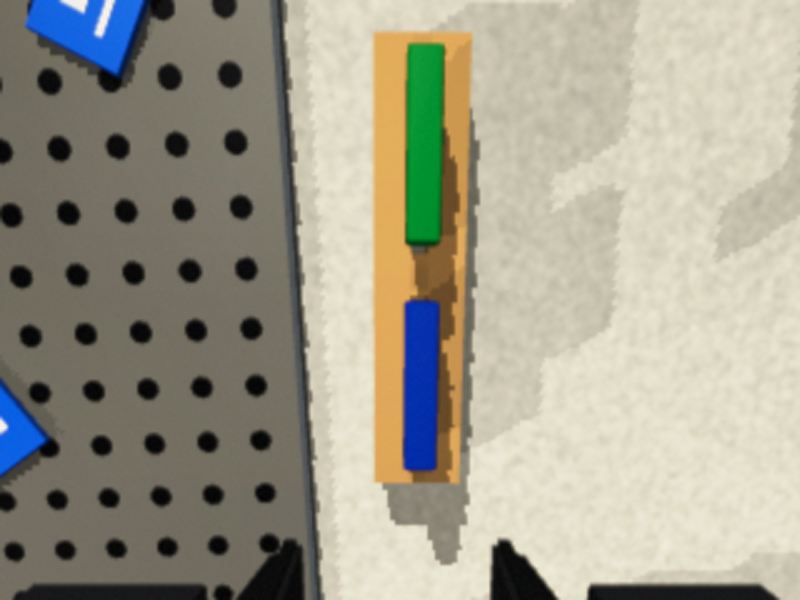

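Wrist crop: the green tag bar spans (407..442, 44..243) and the blue bar spans (404..438, 301..469), both upright in the stand.

Run:
```python
from h import *
c=np.load("w12.npy",allow_pickle=True).item()
P=lambda u,v,z:pix2w(c,u/2.5+100,v/2.5,z)[:2].round(1)
for q in ([(426,44),(423,241)],[(422,301),(420,469)]):
    a,b=P(*q[0],82),P(*q[1],82); print(a,b,(a+b)/2,np.linalg.norm(a-b),"yaw",np.degrees(np.arctan2(*(a-b)[::-1])))
print("stand",P(374,32,40),P(471,32,40),P(375,482,40),P(459,484,40))
g=(P(425,44,82)+P(422,241,82))/2; plan([(g[0],g[1],110,90),(g[0],g[1],62,90)])
```

```text
[697.5  68.8] [696.5  10.1] [697.    39.45] 58.70851726964325 yaw 89.02401639302356
[696.2  -9.4] [695.4 -68.5] [695.8  -38.95] 59.10541430359828 yaw 89.22446997773788
stand [680.3  85.2] [715.6  84.8] [677.6 -84.6] [713.3 -85.8]
   [115.   9.  55.] turn -1.3
  -- at (np.float64(696.7), np.float64(39.449999999999996), 110, 90) q6~ 3
   [ 0. -0. 48.] turn -0.0
  -- at (np.float64(696.7), np.float64(39.449999999999996), 62, 90) q6~ 3
```

>>> arm_command --pt "45 4 25 0 0.4" --pt "90 7 45 0 0.4" --pt "116 9 55 0 0.4" --pt "116 9 55 0 0.4" --pt "116 9 55 0 0.4"

```text
t: 28.1
eef_pos: [695.8, 44.2, 110.8]
tcp_rot: [-3.141, 0.0, 1.549]
ft_force: [0.3, -0.4, 0.2]
opening: 0.398
grip_force: 0.0
```

Run:
```python
from h import *
plan([(697,39.4,58,89)])
```

```text
[-5.  1. 53.] turn -0.3
  -- at (697, 39.4, 58, 89) q6~ 4
```

>>> arm_command --pt "-4 1 20 0 0.4" --pt "-4 1 40 0 0.4" --pt "-4 1 53 0 0.4" --pt "-4 1 53 0 0.4" --pt "-4 1 53 0 0"

```text
t: 28.6
eef_pos: [697.6, 38.3, 58.8]
tcp_rot: [3.141, -0.0, 1.548]
ft_force: [0.9, -0.2, 0.5]
opening: 0.361
grip_force: 0.0
```

>>> arm_command --pt "0 0 0 0 0" --pt "0 0 0 0 0" --pt "0 0 0 0 0" --pt "0 0 0 0 0" --pt "0 0 0 0 0"

```text
t: 29.1
eef_pos: [697.2, 38.7, 58.8]
tcp_rot: [3.142, 0.0, 1.549]
ft_force: [-2.8, 1.0, 6.8]
opening: 0.126
grip_force: 30.0
```

>>> arm_command --pt "0 0 -15 0 0" --pt "0 0 -45 0 0" --pt "0 0 -85 0 0" --pt "0 0 -85 0 0"

```text
t: 29.5
eef_pos: [699.8, 38.8, 149.7]
tcp_rot: [3.132, -0.0, 1.549]
ft_force: [0.7, 1.1, 0.0]
opening: 0.125
grip_force: 29.9
```

Run:
```python
from h import *
plan([(587,357,115,96.3)])
```

```text
[158. -60.  17.] turn -3.8
   [161. -49.  17.] turn -3.8
  -- at (587, 357, 115, 96.3) q6~ 25
```

>>> arm_command --pt "158 -60 12 -3.8 0" --pt "158 -60 12 -3.8 0" --pt "158 -60 12 -3.8 0" --pt "158 -60 12 -3.8 0" --pt "158 -60 12 -3.8 0"

```text
t: 30.0
eef_pos: [639.9, 200.6, 131.4]
tcp_rot: [3.141, -0.0, 1.619]
ft_force: [0.8, 0.4, 0.6]
opening: 0.128
grip_force: 29.9
```

>>> arm_command --pt "161 -49 12 -3.8 0" --pt "161 -49 12 -3.8 0" --pt "161 -49 12 -3.8 0" --pt "161 -49 12 -3.8 0" --pt "161 -49 12 -3.8 0"

```text
t: 30.5
eef_pos: [584.3, 358.0, 119.1]
tcp_rot: [3.141, -0.0, 1.684]
ft_force: [0.9, -0.5, -0.6]
opening: 0.126
grip_force: 29.9
```

Run:
```python
from h import *
s=env.state();print(s["tcp_rot"],s["eef_pos"]); plan([(587,357,108,96.3)])
c=cam("wrist"); np.save("w13.npy",c,allow_pickle=True)
cv2.imwrite("pics/w13.png",cv2.resize(c["frame"][:240,100:420,::-1],None,fx=2.5,fy=2.5,interpolation=cv2.INTER_CUBIC))
```

```text
[ 3.14140051e+00 -1.04595598e-04  1.68409179e+00] [584.31652445 357.96580933 119.0862219 ]
   [-1.  3. 11.] turn 0.2
  -- at (587, 357, 108, 96.3) q6~ 25
```

View pics/w13.png

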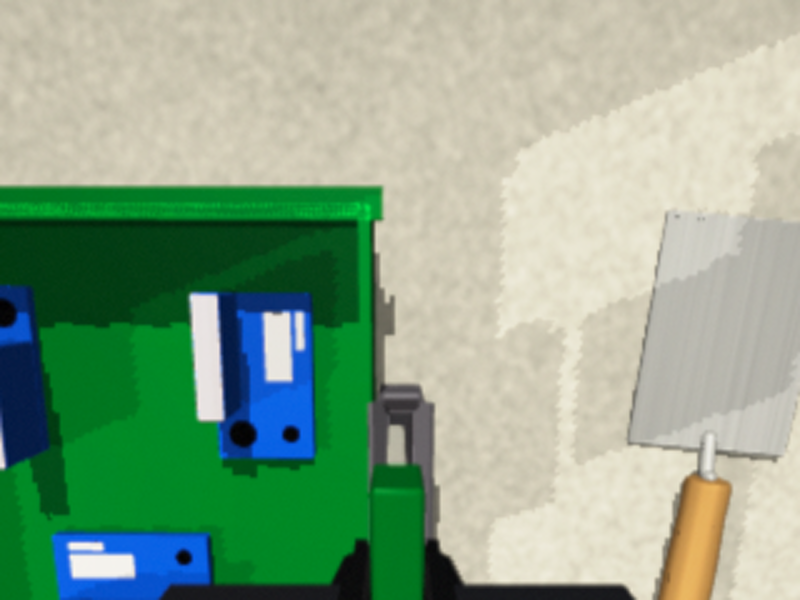

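The green tag is held over the sleeve. The blade tip is at column ~398 and the sleeve's end lip spans columns 382–425 (centre ~403), rows 385–410. I'll check this numerically.

Run:
```python
from h import *
c=np.load("w13.npy",allow_pickle=True).item()
P=lambda u,v,z:pix2w(c,u/2.5+100,v/2.5,z)[:2].round(1)
Q=lambda p:((np.array(w2pix(c,p))-(100,0))*2.5).round(0)
print("end lip",P(403.5,386,50),"sides",P(370,430,50),P(434,430,50),"rim corner",P(382,187,45))
print("blade foot end pred at z68",P(398,420,68))
a=np.radians(6.3)
for x,y,z in [(0,37.5,50),(0,31.5,44),(8,31.5,50),(-8,31.5,50),(-4,31.5,44),(4,31.5,44)]:
    w=(587+x*np.cos(a)-y*np.sin(a),357+x*np.sin(a)+y*np.cos(a),z); print((x,y,z),Q(w))
a=c["frame"][150:190,240:280].astype(int).mean(2); print(a[[8,12,16,20,24]].round().astype(int))
```

```text
end lip [582.9 398.4] sides [573.4 382.3] [594.9 384.7] rim corner [568.9 459.8]
blade foot end pred at z68 [582. 390.]
(0, 37.5, 50) [402. 398.]
(0, 31.5, 44) [402. 413.]
(8, 31.5, 50) [426. 416.]
(-8, 31.5, 50) [378. 416.]
(-4, 31.5, 44) [390. 413.]
(4, 31.5, 44) [413. 413.]
[[ 60  60  60  60  59  60  59  58  46  34  59  83  87 104 123 125 124 125
  123 124 124 125 125 124 123 123 121 108 102 153 188 189 193 197 200 203
  203 204 200 199]
 [ 60  60  60  60  60  61  73  99 103  78  73  73  73  58  49  52  55  54
   54  55  54  54  54  53  55  54  58  74 100 103 104 102  94 119 191 200
  203 204 202 201]
 [ 60  60  60  60  59  59  70  94 105  79  73  73  74  73  74  74  53  54
   55  55  55  54  54  54  56  96 103 103 103 102 102 100  95 134 197 201
  201 200 201 199]
 [ 60  59  59  59  60  60  66  87 103  82  74  73  73  73  80 112 150 153
  153 148 124  86  58  50  54  95 104 104 103 103 102  99  91 130 190 198
  201 202 200 197]
 [ 59  59  59  59  59  59  64  82 104  85  73  74  74  74  90 141 174 176
  176 175 171 142  67  51  55  96 102 104 103 104 104 100  95 132 195 201
  198 195 195 196]]
```

Run:
```python
from h import *
c=np.load("w13.npy",allow_pickle=True).item()
a=c["frame"].astype(int).mean(2)
for u in (257,259,261,263): print(u,list(zip(range(150,192),a[150:192,u].round().astype(int))))
for v in (154,157,160,162,164,165,168,170): print(v,pix2w(c,260,v,50)[1].round(1),pix2w(c,260,v,44)[1].round(1),pix2w(c,258,v,68)[1].round(1))
```

```text
257 [(150, np.int64(199)), (151, np.int64(196)), (152, np.int64(194)), (153, np.int64(157)), (154, np.int64(105)), (155, np.int64(82)), (156, np.int64(85)), (157, np.int64(111)), (158, np.int64(125)), (159, np.int64(93)), (160, np.int64(62)), (161, np.int64(54)), (162, np.int64(54)), (163, np.int64(58)), (164, np.int64(76)), (165, np.int64(62)), (166, np.int64(54)), (167, np.int64(52)), (168, np.int64(53)), (169, np.int64(70)), (170, np.int64(153)), (171, np.int64(174)), (172, np.int64(176)), (173, np.int64(178)), (174, np.int64(176)), (175, np.int64(178)), (176, np.int64(176)), (177, np.int64(176)), (178, np.int64(176)), (179, np.int64(177)), (180, np.int64(178)), (181, np.int64(179)), (182, np.int64(178)), (183, np.int64(177)), (184, np.int64(170)), (185, np.int64(145)), (186, np.int64(82)), (187, np.int64(44)), (188, np.int64(39)), (189, np.int64(39)), (190, np.int64(39)), (191, np.int64(39))]
259 [(150, np.int64(199)), (151, np.int64(197)), (152, np.int64(193)), (153, np.int64(155)), (154, np.int64(103)), (155, np.int64(82)), (156, np.int64(84)), (157, np.int64(112)), (158, np.in
[... 1998 characters left out ...]
(167, np.int64(52)), (168, np.int64(51)), (169, np.int64(50)), (170, np.int64(50)), (171, np.int64(53)), (172, np.int64(52)), (173, np.int64(51)), (174, np.int64(51)), (175, np.int64(51)), (176, np.int64(52)), (177, np.int64(52)), (178, np.int64(52)), (179, np.int64(51)), (180, np.int64(53)), (181, np.int64(55)), (182, np.int64(54)), (183, np.int64(59)), (184, np.int64(59)), (185, np.int64(55)), (186, np.int64(43)), (187, np.int64(39)), (188, np.int64(39)), (189, np.int64(39)), (190, np.int64(39)), (191, np.int64(38))]
154 398.6 397.8 400.7
157 396.1 395.3 398.4
160 393.6 392.7 396.1
162 391.9 391.0 394.5
164 390.2 389.2 393.0
165 389.4 388.4 392.2
168 386.8 385.8 389.9
170 385.1 384.0 388.3
```

>>> arm_command --pt "-1 2 8 0 0" --pt "-1 2 8 0 0" --pt "-1 2 8 0 0" --pt "-1 2 8 0 0"

```text
t: 30.95
eef_pos: [587.3, 355.0, 111.3]
tcp_rot: [3.141, -0.0, 1.681]
ft_force: [0.4, 0.1, -0.9]
opening: 0.121
grip_force: 29.9
```

```bash
cat > edge.py <<'E'
from h import *
s=env.state();print(s["eef_pos"].round(1),s["tcp_rot"].round(4),s["ft_force"].round(1))
c=cam("wrist"); a=c["frame"].astype(int).mean(2)
print("rows"); 
for v in (158,164,168,172,176,180,184): print(v,list(a[v,240:282].round().astype(int)))
print("col259",list(a[145:192,259].round().astype(int)))
E
python3 edge.py | sed 's/np.int64(\([0-9]*\))/\1/g'
```

```text
[587.3 355.  111.3] [ 3.1415e+00 -1.0000e-04  1.6806e+00] [ 0.4  0.1 -0.9]
rows
158 [60, 60, 60, 71, 77, 63, 67, 73, 77, 72, 59, 57, 57, 58, 56, 59, 58, 57, 58, 57, 57, 57, 59, 60, 73, 94, 104, 127, 130, 139, 155, 193, 200, 202, 205, 206, 205, 204, 203, 203, 204, 204]
164 [61, 61, 60, 74, 107, 93, 77, 74, 74, 76, 74, 72, 61, 50, 55, 55, 57, 56, 55, 55, 57, 62, 98, 105, 105, 105, 105, 105, 101, 90, 119, 197, 206, 204, 204, 204, 203, 200, 198, 196, 193, 195]
168 [61, 59, 59, 72, 106, 93, 77, 75, 75, 74, 75, 76, 80, 51, 54, 53, 54, 54, 55, 53, 54, 62, 97, 104, 106, 105, 106, 104, 102, 92, 113, 186, 196, 200, 203, 204, 204, 198, 195, 194, 195, 194]
172 [60, 61, 59, 72, 107, 94, 76, 74, 74, 74, 75, 75, 75, 52, 74, 136, 175, 180, 178, 178, 170, 136, 102, 104, 103, 105, 104, 104, 102, 88, 116, 192, 204, 205, 201, 196, 196, 196, 195, 198, 200, 203]
176 [60, 60, 60, 73, 108, 94, 78, 75, 75, 75, 75, 75, 74, 52, 79, 146, 177, 180, 179, 179, 177, 154, 110, 105, 105, 106, 104, 105, 101, 89, 116, 191, 199, 202, 201, 198, 195, 193, 195, 194, 192, 191]
180 [60, 59, 61, 79, 109, 100, 78, 76, 75, 76, 75, 77, 78, 54, 91, 170, 181, 180, 180, 180, 176, 154, 106, 104, 105, 104, 104, 104, 101, 92, 115, 187, 194, 197, 200, 203, 203, 200, 198, 198, 197, 198]
184 [60, 60, 61, 79, 110, 102, 78, 74, 74, 75, 73, 74, 74, 51, 94, 163, 174, 173, 172, 172, 171, 155, 111, 80, 100, 103, 102, 104, 101, 92, 116, 186, 191, 190, 189, 191, 198, 206, 208, 206, 201, 197]
col259 [205, 208, 207, 204, 201, 193, 145, 98, 85, 104, 126, 116, 76, 57, 55, 56, 60, 77, 65, 55, 54, 53, 55, 53, 71, 150, 173, 178, 178, 178, 179, 179, 180, 179, 179, 180, 179, 180, 179, 172, 147, 84, 45, 40, 40, 40, 40]
```

>>> arm_command --pt "2 -0.8 2 0 0" --pt "2 -0.8 5 0 0" --pt "2 -0.8 8 0 0" --pt "2 -0.8 8 0 0" --pt "2 -0.8 8 0 0"

```text
t: 31.5
eef_pos: [585.7, 357.8, 103.0]
tcp_rot: [-3.141, 0.0, 1.682]
ft_force: [-0.4, 0.5, 0.6]
opening: 0.123
grip_force: 29.9
```

```bash
python3 edge.py | sed 's/np.int64(\([0-9]*\))/\1/g' | grep -v -E '^(158|164|180|184)'
```

```text
[585.7 357.8 103. ] [-3.1414  0.      1.6819] [-0.4  0.5  0.6]
rows
168 [60, 61, 61, 60, 73, 108, 102, 77, 76, 77, 74, 68, 66, 55, 56, 63, 64, 66, 65, 64, 64, 64, 64, 69, 108, 101, 85, 84, 82, 82, 83, 85, 111, 179, 206, 205, 205, 204, 203, 201, 199, 196]
172 [60, 60, 60, 58, 67, 108, 102, 79, 76, 75, 76, 76, 79, 84, 72, 136, 177, 181, 180, 179, 172, 133, 65, 61, 105, 87, 83, 83, 84, 85, 83, 86, 107, 168, 195, 198, 202, 205, 205, 201, 199, 197]
176 [61, 60, 59, 57, 64, 108, 101, 78, 75, 76, 74, 74, 77, 85, 77, 147, 178, 182, 181, 181, 178, 152, 71, 61, 106, 91, 83, 82, 84, 83, 85, 85, 119, 197, 207, 205, 203, 200, 200, 198, 197, 198]
col259 [201, 201, 203, 206, 208, 210, 208, 205, 201, 197, 158, 105, 85, 83, 97, 126, 130, 84, 60, 57, 58, 59, 78, 64, 73, 149, 175, 179, 180, 180, 180, 181, 180, 180, 181, 180, 181, 182, 182, 175, 148, 84, 45, 40, 41, 40, 39]
```

>>> arm_command --pt "-1 0.2 2 0 0" --pt "-1 0.2 6 0 0" --pt "-1 0.2 10 0 0" --pt "-1 0.2 14 0 0" --pt "-1 0.2 18 0 0"

```text
t: 32.05
eef_pos: [585.9, 356.8, 84.7]
tcp_rot: [-3.141, 0.0, 1.682]
ft_force: [-0.1, 0.9, -1.1]
opening: 0.124
grip_force: 29.9
```

```bash
python3 -c "
from h import *
s=env.state();print(s['eef_pos'].round(1),s['ft_force'].round(1),s['moment'].round(2))"
```

```text
[585.9 356.8  84.7] [-0.1  0.9 -1.1] [-0.06  0.08 -0.03]
```

>>> arm_command --pt "0 0 6 0 0" --pt "0 0 12 0 0" --pt "0 0 18 0 0" --pt "0 0 23 0 0" --pt "0 0 26 0 0"

```text
t: 32.55
eef_pos: [585.9, 356.7, 58.5]
tcp_rot: [-3.141, 0.0, 1.682]
ft_force: [0.4, 0.1, 0.2]
opening: 0.121
grip_force: 29.9
```

>>> arm_command --pt "0 0 1 0 0" --pt "0 0 2 0 0" --pt "0 0 2 0 0"

```text
t: 32.85
eef_pos: [586.1, 356.8, 57.2]
tcp_rot: [3.141, -0.0, 1.682]
ft_force: [-0.6, 0.0, -0.6]
opening: 0.126
grip_force: 29.9
```

>>> arm_command --pt "0 0 0 0 0.4" --pt "0 0 0 0 0.4" --pt "0 0 0 0 0.4" --pt "0 0 0 0 0.4"

```text
t: 33.25
eef_pos: [586.1, 356.8, 57.3]
tcp_rot: [3.141, -0.0, 1.682]
ft_force: [0.8, 0.3, -0.4]
opening: 0.378
grip_force: 0.0
```

>>> arm_command --pt "0 0 -30 0 0.4" --pt "0 0 -70 0 0.4" --pt "0 0 -100 0 0.4" --pt "0 0 -100 0 0.4"

```text
t: 33.65
eef_pos: [587.5, 357.6, 161.9]
tcp_rot: [3.135, -0.003, 1.682]
ft_force: [-0.8, -0.1, 0.1]
opening: 0.405
grip_force: 0.0
```

Run:
```python
from h import *
c=cam("wrist"); np.save("w14.npy",c,allow_pickle=True); f=c["frame"].astype(int)
m=((f[:,:,1]>1.5*f[:,:,0])&(f[:,:,1]>60))
print([w2pix(c,(586+dx,356.8+30*0.994,z)) for dx in (-6,6) for z in (80,)])
print("".join("#" if x else "." for x in m[190,230:290]),"".join("#" if x else "." for x in m[185,230:290]))
plan([(696.6,-39,140,89.2)])
```

```text
[(np.float64(252.14590575227962), np.float64(164.70586337009016)), (np.float64(265.5887577377052), np.float64(166.17948519238197))]
################....#############........................... ###############.....#############...........................
   [-203.   33.   10.] turn 3.6
   [-200.   45.   10.] turn 3.6
  -- at (696.6, -39, 140, 89.2) q6~ -2
```

>>> arm_command --pt "-203 33 10 3.6 0.4" --pt "-203 33 10 3.6 0.4" --pt "-203 33 10 3.6 0.4" --pt "-203 33 10 3.6 0.4" --pt "-203 33 10 3.6 0.4"

```text
t: 34.2
eef_pos: [641.9, 153.7, 145.3]
tcp_rot: [-3.139, 0.001, 1.614]
ft_force: [0.1, 0.2, 0.3]
opening: 0.4
grip_force: 0.0
```

>>> arm_command --pt "-200 45 10 3.6 0.4" --pt "-200 45 10 3.6 0.4" --pt "-200 45 10 3.6 0.4" --pt "-200 45 10 3.6 0.4" --pt "-200 45 10 3.6 0.4"

```text
t: 34.7
eef_pos: [696.3, -43.5, 135.2]
tcp_rot: [-3.14, 0.0, 1.552]
ft_force: [-0.3, -0.1, 0.5]
opening: 0.4
grip_force: 0.0
```

Run:
```python
from h import *
plan([(696.4,-39,58,89.2)])
```

```text
[ 4.  0. 77.] turn -0.3
  -- at (696.4, -39, 58, 89.2) q6~ -2
```

>>> arm_command --pt "3 0 30 0 0.4" --pt "3 0 60 0 0.4" --pt "3 0 75 0 0.4" --pt "3 0 77 0 0.4" --pt "3 0 77 0 0"

```text
t: 35.2
eef_pos: [696.1, -35.3, 60.3]
tcp_rot: [-3.141, -0.0, 1.557]
ft_force: [0.4, 0.4, 1.2]
opening: 0.361
grip_force: 0.0
```

>>> arm_command --pt "0 0 0 0 0" --pt "0 0 0 0 0" --pt "0 0 0 0 0" --pt "0 0 0 0 0" --pt "0 0 0 0 0"

```text
t: 35.7
eef_pos: [696.0, -35.9, 61.1]
tcp_rot: [3.141, -0.0, 1.556]
ft_force: [-2.0, 1.0, 7.0]
opening: 0.125
grip_force: 29.9
```

>>> arm_command --pt "0 0 -15 0 0" --pt "0 0 -45 0 0" --pt "0 0 -85 0 0" --pt "0 0 -85 0 0"

```text
t: 36.1
eef_pos: [698.3, -36.2, 151.8]
tcp_rot: [3.132, 0.001, 1.556]
ft_force: [0.4, 0.0, -0.7]
opening: 0.124
grip_force: 30.0
```

Run:
```python
from h import *
c=cam("wrist")
print(env.state()["opening"],env.state()["grip_force"])
plan([(590,-339,150,95.8)])
```

```text
0.12647244087075718 29.950316548347473
   [-152.  -51.   -0.] turn -3.3
   [-149.  -60.   -0.] turn -3.3
  -- at (590, -339, 150, 95.8) q6~ -36
```

>>> arm_command --pt "-152 -51 10 -3.3 0" --pt "-152 -51 10 -3.3 0" --pt "-152 -51 10 -3.3 0" --pt "-152 -51 10 -3.3 0" --pt "-152 -51 10 -3.3 0"

```text
t: 36.65
eef_pos: [641.9, -188.8, 134.7]
tcp_rot: [-3.141, -0.0, 1.611]
ft_force: [-0.2, -0.3, -0.9]
opening: 0.126
grip_force: 30.0
```

>>> arm_command --pt "-147 -63 15 -3.3 0" --pt "-147 -63 15 -3.3 0" --pt "-147 -63 15 -3.3 0" --pt "-147 -63 15 -3.3 0" --pt "-147 -63 15 -3.3 0"

```text
t: 37.15
eef_pos: [586.1, -336.9, 119.7]
tcp_rot: [-3.141, -0.001, 1.67]
ft_force: [0.1, 0.5, -0.5]
opening: 0.124
grip_force: 30.0
```

>>> arm_command --pt "0 0 0 0 0" --pt "0 0 0 0 0"

```text
t: 37.35
eef_pos: [587.1, -334.6, 120.3]
tcp_rot: [3.141, -0.0, 1.674]
ft_force: [-0.1, 0.3, -0.3]
opening: 0.125
grip_force: 30.0
```

Run:
```python
from h import *
s=env.state();print(s["tcp_rot"],s["eef_pos"])
c=cam("wrist"); np.save("w15.npy",c,allow_pickle=True)
cv2.imwrite("pics/w15.png",cv2.resize(c["frame"][:240,0:512,::-1],(800,375),interpolation=cv2.INTER_CUBIC))
```

```text
[ 3.14137840e+00 -2.52691997e-04  1.67353753e+00] [ 587.10973639 -334.64566167  120.30539627]
```

View pics/w15.png

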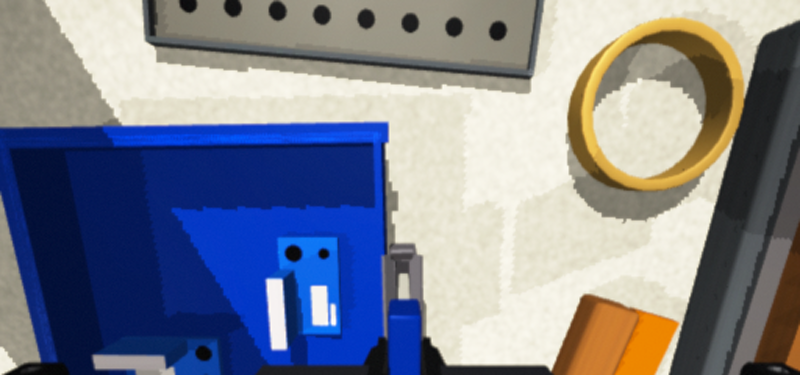

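Both blue-bin brackets lie flat. The sleeve's end lip is at about (402,246) with the tag just below it. I'll finish aligning numerically.

```bash
cat > edge2.py <<'E'
from h import *
s=env.state();print(s["eef_pos"].round(1),s["tcp_rot"].round(4),s["ft_force"].round(1))
c=cam("wrist"); a=c["frame"].astype(int).mean(2)
for v in (160,164,168,172,176,180): print(v,a[v,242:276].round().astype(int).tolist())
for u in (256,259,262): print("col",u,"from145",a[145:192,u].round().astype(int).tolist())
E
python3 edge2.py
```

```text
[ 587.  -334.8  120.3] [ 3.1414e+00 -2.0000e-04  1.6736e+00] [-0.8 -0.  -1.1]
160 [87, 88, 87, 80, 39, 54, 108, 104, 123, 144, 144, 145, 144, 143, 144, 145, 148, 148, 148, 147, 147, 143, 129, 117, 171, 218, 223, 225, 227, 229, 229, 228, 223, 221]
164 [87, 93, 112, 122, 98, 88, 86, 83, 61, 57, 65, 65, 65, 63, 66, 66, 66, 65, 65, 65, 67, 72, 91, 118, 123, 122, 119, 111, 136, 208, 215, 218, 220, 221]
168 [88, 96, 116, 125, 101, 88, 87, 87, 87, 89, 93, 66, 64, 65, 65, 66, 64, 65, 66, 76, 107, 121, 122, 123, 123, 122, 119, 110, 141, 222, 228, 226, 222, 220]
172 [87, 93, 110, 127, 108, 91, 88, 88, 87, 90, 92, 67, 63, 63, 62, 64, 64, 64, 64, 73, 104, 120, 121, 122, 122, 122, 119, 109, 139, 220, 227, 227, 226, 225]
176 [86, 92, 110, 127, 108, 90, 87, 86, 88, 89, 90, 67, 81, 147, 197, 201, 201, 200, 189, 129, 109, 120, 123, 123, 123, 122, 120, 110, 140, 222, 226, 225, 224, 221]
180 [86, 88, 106, 128, 110, 91, 87, 88, 88, 88, 86, 79, 91, 163, 201, 203, 204, 203, 198, 169, 114, 121, 122, 122, 122, 122, 119, 109, 136, 214, 223, 226, 227, 225]
col 256 from145 [225, 225, 224, 222, 223, 226, 228, 229, 229, 225, 185, 123, 99, 100, 122, 144, 121, 82, 67, 66, 66, 75, 68, 65, 63, 65, 64, 62, 64, 83, 174, 197, 200, 200, 200, 201, 200, 201, 202, 203, 203, 204, 204, 206, 206, 197, 144]
col 259 from145 [219, 218, 220, 220, 222, 222, 222, 224, 224, 219, 164, 113, 96, 102, 132, 148, 123, 83, 68, 65, 69, 92, 76, 65, 64, 64, 65, 64, 64, 84, 176, 200, 201, 202, 202, 203, 204, 204, 203, 203, 204, 204, 204, 204, 203, 195, 145]
col 262 from145 [222, 222, 221, 222, 221, 221, 222, 223, 224, 219, 163, 110, 98, 101, 133, 147, 108, 74, 67, 67, 76, 110, 117, 107, 104, 104, 103, 104, 104, 103, 105, 109, 111, 112, 115, 114, 116, 118, 116, 118, 123, 125, 128, 136, 132, 136, 103]
```

>>> arm_command --pt "1.2 -0.9 5 0 0" --pt "1.2 -0.9 11 0 0" --pt "1.2 -0.9 17 0 0" --pt "1.2 -0.9 17 0 0" --pt "1.2 -0.9 17 0 0"

```text
t: 37.95
eef_pos: [585.0, -335.6, 102.8]
tcp_rot: [-3.141, -0.0, 1.671]
ft_force: [1.2, 1.3, -0.6]
opening: 0.124
grip_force: 30.0
```

```bash
python3 edge2.py
```

```text
[ 585.  -335.6  102.8] [-3.1412e+00 -4.0000e-04  1.6712e+00] [ 1.2  1.3 -0.6]
160 [87, 88, 88, 88, 83, 58, 45, 81, 108, 71, 87, 95, 97, 97, 96, 97, 97, 98, 97, 96, 99, 98, 96, 98, 99, 100, 129, 202, 222, 224, 226, 228, 228, 228]
164 [88, 87, 87, 88, 83, 65, 40, 62, 100, 99, 106, 109, 111, 109, 109, 109, 110, 110, 110, 108, 100, 98, 99, 98, 98, 99, 103, 140, 213, 220, 221, 222, 222, 222]
168 [85, 86, 89, 106, 132, 126, 92, 88, 87, 87, 76, 60, 58, 65, 66, 66, 66, 67, 69, 69, 70, 70, 70, 74, 90, 108, 109, 116, 101, 104, 109, 119, 172, 216]
172 [87, 86, 88, 104, 126, 125, 94, 88, 87, 88, 88, 90, 91, 67, 64, 64, 64, 63, 64, 64, 64, 63, 66, 97, 96, 96, 95, 96, 97, 97, 98, 119, 181, 226]
176 [86, 86, 88, 100, 124, 126, 93, 89, 88, 88, 89, 92, 107, 160, 198, 201, 201, 200, 188, 125, 72, 62, 64, 93, 98, 98, 97, 98, 98, 98, 98, 119, 179, 224]
180 [85, 88, 88, 98, 119, 127, 102, 88, 87, 89, 89, 89, 112, 177, 203, 205, 204, 203, 199, 163, 82, 63, 65, 99, 98, 97, 97, 98, 97, 97, 100, 118, 181, 223]
col 256 from145 [223, 222, 224, 226, 225, 225, 224, 225, 225, 227, 226, 222, 164, 111, 97, 96, 103, 144, 152, 109, 75, 67, 66, 66, 71, 67, 64, 64, 66, 86, 175, 198, 201, 201, 203, 203, 202, 202, 205, 204, 205, 206, 206, 206, 206, 197, 144]
col 259 from145 [227, 226, 225, 222, 220, 222, 225, 227, 228, 228, 229, 223, 166, 112, 98, 98, 104, 143, 151, 110, 75, 67, 66, 67, 77, 69, 65, 63, 64, 85, 177, 200, 202, 202, 203, 203, 204, 204, 204, 205, 205, 204, 205, 205, 204, 196, 144]
col 262 from145 [223, 220, 219, 220, 221, 222, 221, 222, 224, 225, 224, 219, 163, 112, 99, 99, 104, 143, 150, 100, 70, 66, 65, 70, 91, 76, 64, 64, 65, 64, 68, 72, 74, 77, 80, 82, 81, 85, 87, 85, 89, 90, 93, 100, 106, 114, 93]
```

>>> arm_command --pt "1.8 1.2 0 0 0" --pt "1.8 1.2 2 0 0" --pt "1.8 1.2 2 0 0" --pt "1.8 1.2 2 0 0"

```text
t: 38.4
eef_pos: [586.1, -333.7, 101.1]
tcp_rot: [3.142, -0.0, 1.671]
ft_force: [0.9, 0.2, -0.4]
opening: 0.125
grip_force: 30.0
```

```bash
python3 edge2.py | grep -v -E '^(160|164|168)'
```

```text
[ 586.1 -333.7  101.1] [ 3.1415e+00 -1.0000e-04  1.6714e+00] [ 0.9  0.2 -0.4]
172 [87, 98, 118, 127, 102, 90, 88, 87, 87, 86, 77, 66, 61, 63, 66, 75, 88, 89, 83, 85, 87, 91, 95, 97, 96, 96, 97, 98, 98, 104, 144, 222, 227, 225]
176 [87, 97, 115, 126, 103, 89, 88, 89, 87, 88, 89, 88, 78, 147, 197, 202, 201, 199, 188, 124, 72, 76, 100, 98, 98, 96, 96, 97, 97, 102, 139, 222, 228, 228]
180 [86, 97, 115, 127, 108, 91, 87, 88, 88, 87, 89, 89, 86, 163, 201, 205, 203, 204, 199, 165, 82, 74, 99, 97, 97, 98, 97, 97, 98, 101, 141, 223, 228, 227]
col 256 from145 [222, 224, 224, 225, 226, 226, 224, 224, 224, 227, 228, 229, 229, 224, 184, 123, 99, 97, 100, 115, 146, 137, 92, 68, 66, 67, 67, 66, 65, 84, 174, 197, 200, 201, 201, 201, 202, 202, 202, 203, 204, 205, 205, 205, 206, 197, 144]
col 259 from145 [223, 225, 225, 224, 220, 219, 219, 220, 223, 223, 225, 226, 226, 221, 182, 122, 99, 97, 100, 123, 147, 137, 90, 68, 66, 66, 67, 89, 76, 85, 177, 199, 201, 201, 203, 204, 203, 205, 203, 203, 204, 204, 205, 205, 204, 197, 144]
col 262 from145 [224, 224, 222, 221, 221, 223, 223, 223, 220, 222, 223, 226, 226, 220, 164, 111, 98, 97, 99, 121, 147, 136, 90, 67, 66, 65, 69, 87, 73, 66, 70, 72, 75, 77, 82, 82, 82, 86, 87, 86, 91, 91, 93, 101, 108, 115, 92]
```

>>> arm_command --pt "-0.3 0.1 2 0 0" --pt "-0.3 0.1 6 0 0" --pt "-0.3 0.1 10 0 0" --pt "-0.3 0.1 13 0 0" --pt "-0.3 0.1 16 0 0"

```text
t: 38.95
eef_pos: [586.1, -333.9, 84.7]
tcp_rot: [-3.141, -0.0, 1.671]
ft_force: [-0.0, 1.2, 0.1]
opening: 0.123
grip_force: 30.0
```

```bash
python3 -c "
from h import *
s=env.state();print(s['eef_pos'].round(1),s['ft_force'].round(1),s['moment'].round(2))"
```

```text
[ 586.1 -333.9   84.7] [-0.   1.2  0.1] [-0.11  0.05  0.04]
```

>>> arm_command --pt "0 0 6 0 0" --pt "0 0 12 0 0" --pt "0 0 18 0 0" --pt "0 0 22 0 0" --pt "0 0 24 0 0"

```text
t: 39.45
eef_pos: [586.1, -333.9, 60.5]
tcp_rot: [-3.141, -0.0, 1.671]
ft_force: [0.3, 0.6, -0.3]
opening: 0.123
grip_force: 30.0
```

>>> arm_command --pt "0 0 1 0 0" --pt "0 0 2 0 0" --pt "0 0 2 0 0"

```text
t: 39.75
eef_pos: [586.3, -334.0, 59.3]
tcp_rot: [3.141, 0.0, 1.671]
ft_force: [0.8, -0.7, -1.0]
opening: 0.123
grip_force: 30.0
```

>>> arm_command --pt "0 0 0 0 0.4" --pt "0 0 0 0 0.4" --pt "0 0 0 0 0.4" --pt "0 0 0 0 0.4" --pt "0 0 0 0 0.4"

```text
t: 40.25
eef_pos: [586.2, -334.0, 59.2]
tcp_rot: [3.141, -0.0, 1.671]
ft_force: [-0.5, 0.1, -0.5]
opening: 0.394
grip_force: 0.0
```

>>> arm_command --pt "0 0 -30 0 0.4" --pt "0 0 -70 0 0.4" --pt "0 0 -100 0 0.4" --pt "0 0 -100 0 0.4" --pt "0 0 -100 0 0.4"

```text
t: 40.75
eef_pos: [586.2, -334.0, 159.4]
tcp_rot: [3.141, 0.001, 1.671]
ft_force: [-0.3, 0.5, -0.3]
opening: 0.4
grip_force: 0.0
```

Run:
```python
from h import *
c=cam("wrist"); f=c["frame"].astype(int); print(env.state()["eef_pos"])
np.save("w16.npy",c,allow_pickle=True)
# bar top face seen: predict its +y end at z=80 (home), and as it would be if stuck at z=90
a=np.radians(5.9)
for z in (80,90): print(z,[np.round(w2pix(c,(586.3+dx*np.cos(a)-26.5*np.sin(a),-334+26.5*np.cos(a),z)),1) for dx in (-6,6)])
for v in (168,172,176,180,190): print(v,f[v,244:274,2].tolist())
print("col259",f[150:195,259].tolist())
```

```text
[ 585.84997473 -333.7368759   158.39973223]
80 [array([250.9, 167.9]), array([264.4, 169.2])]
90 [array([250.6, 170. ]), array([264.6, 171.4])]
168 [199, 198, 191, 153, 121, 92, 89, 92, 104, 136, 148, 149, 147, 147, 146, 145, 147, 147, 146, 144, 132, 104, 96, 96, 101, 130, 205, 214, 213, 211]
172 [197, 198, 192, 164, 131, 93, 89, 97, 134, 188, 198, 198, 197, 198, 197, 198, 198, 197, 196, 195, 180, 134, 99, 97, 100, 130, 202, 209, 212, 211]
176 [196, 197, 192, 164, 130, 94, 89, 95, 134, 187, 199, 197, 198, 198, 198, 197, 198, 198, 197, 194, 178, 131, 99, 98, 101, 133, 209, 215, 212, 207]
180 [197, 197, 194, 177, 133, 101, 90, 94, 131, 186, 198, 198, 197, 198, 198, 197, 198, 197, 198, 194, 176, 112, 72, 94, 101, 132, 206, 211, 206, 202]
190 [197, 197, 196, 187, 137, 109, 91, 91, 118, 185, 199, 199, 197, 197, 198, 198, 197, 198, 199, 194, 174, 109, 70, 93, 97, 99, 106, 132, 199, 211]
col259 [[229, 226, 206], [188, 183, 168], [124, 120, 116], [104, 99, 103], [132, 127, 131], [146, 140, 144], [99, 94, 97], [71, 67, 69], [67, 63, 66], [71, 67, 69], [97, 91, 93], [120, 117, 108], [191, 186, 170], [204, 201, 187], [145, 152, 174], [59, 77, 148], [12, 41, 139], [3, 36, 138], [4, 39, 145], [11, 61, 201], [7, 59, 202], [3, 56, 198], [2, 57, 198], [5, 57, 197], [5, 57, 199], [2, 56, 197], [1, 55, 197], [3, 56, 197], [2, 55, 197], [4, 57, 198], [3, 56, 197], [3, 57, 198], [6, 57, 198], [2, 56, 197], [0, 54, 197], [0, 54, 197], [0, 53, 197], [3, 54, 197], [3, 55, 198], [2, 56, 198], [2, 56, 198], [0, 55, 197], [2, 55, 197], [1, 55, 198], [3, 55, 198]]
```

Run:
```python
from h import *
c=np.load("w14.npy",allow_pickle=True).item(); f=c["frame"].astype(int)
print("green col257",f[155:180,257].tolist()); print("row180",f[180,244:274,1].tolist())
blobs()
```

```text
green col257 [[55, 52, 54], [64, 60, 62], [100, 98, 93], [165, 162, 147], [178, 177, 159], [125, 154, 118], [50, 112, 58], [3, 95, 29], [0, 96, 27], [0, 125, 36], [0, 143, 43], [0, 142, 40], [0, 140, 39], [0, 140, 40], [0, 140, 37], [0, 141, 40], [0, 140, 37], [0, 141, 39], [0, 140, 38], [0, 140, 38], [0, 140, 35], [0, 140, 38], [0, 140, 37], [0, 140, 38], [0, 139, 36]]
row180 [135, 116, 96, 75, 73, 85, 124, 139, 142, 140, 140, 141, 140, 139, 139, 139, 139, 135, 102, 53, 52, 78, 96, 155, 201, 205, 204, 204, 204, 203]
blob 569 116 area 206
blob 549 -258 area 127
blob 532 384 area 143
blob 485 307 area 139
blob 418 382 area 164
```

```bash
python3 -c "
from cell import env
print(env.job_done())"
```

```text
the job is handed in; nothing more can be done
None
```

I handed the job in at about 41 s: the two left-hand brackets are flat in the blue bin, the three right-hand ones flat in the green bin, and both tags sit home in their own sleeves as far as the last camera checks show; no verdict came back.

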